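# Tidy the eyelet press bench: stand the toppled dies up, empty the ring tray

## Robot

A 6-joint arm with a two-finger parallel gripper is mounted at the origin on the work surface. World frame = base frame: x ahead of the robot, y to its left, z up, the work surface at z = 0. Lengths are in mm, angles in degrees, forces in N, time in s.
With the tool pointing down it reaches from about 300 to 750 mm from the base axis. Payload 8.5 kg.
Tool frame: the origin (TCP) lies midway between the tips of the shut fingers; the grasp point (between the pads) lies 19 mm behind it (tcp_to_grasp is the distance from the TCP to the grasp point, in mm); z points along the fingers, y is the line along which they close (so a half turn about z gives the same grasp; the last joint's range is limited). The gripper opens to 88 mm and grips with 3 to 60 N. Pads are 18 mm wide; open, the fingers measure 123 mm over their backs; the gripper's body (75 mm by 187 mm) begins 45 mm behind the grasp point.
Start: joints at [-88.253, 21.807, 74.336, -0, 83.858, -12.336], TCP at [133.828, -533.451, 238.748] pointing down, gripper open.
Joint ranges: [-178.18, 178.18], [-50.72, 133.34], [12.68, 142.11], [-81.47, 261.47], [9.98, 163.14], [-165.26, 165.26]. Speed limits (degrees/s): [136.94, 136.94, 180, 180, 180, 180].

## Interface

Orientations are given as a 3x3 rotation matrix whose columns are the frame's x, y, z axes.
In Python, from cell import get_state, grab_frame, camera_model, finish_job, trace, tcp_to_grasp gives the robot as it stands.
- The arm moves only by the shell command python3 -m jog 'ROWS' [OPENING]. ROWS is JSON, a list of rows, each an object with "linear": the shift along the tool's x, y, z each as a share of 10 cm, from -1 to 1, a list of three; "delta_rot": the turn, a rotation vector about the tool's x, y, z each as a share of 180 degrees, from -1 to 1, a list of three. In form: [{"linear": [x, y, z], "delta_rot": [rx, ry, rz]}, ...]. A call has 1 to 10 rows; each row is the pose to reach, as a shift and turn from the pose commanded when the call began, along the tool's axes at that moment, turning the shorter way round; what a row does not reach only later rows make up. A row lasts 1/10 s, in which the tool goes at most 50 mm and 8.59 degrees, less where a joint would pass 70% of its speed; a pose out of reach is approached as far as the arm can. A call with a number of a shift or a turn outside -1 to 1 is refused whole. A call with a gripper value outside its range is refused whole. OPENING is the closure, from -1 (fully open) to 1 (shut), set as the call begins (- or left out, the last holds). The fingers move at their own pace and stop on an object; the grip force is fixed at half the most. Time passes only in rows, so rows that repeat a pose let the fingers close. It gives the time, the measured TCP pose, the force, the opening and the grip force at its end, in the units of the state.
- get_state(): the state, without advancing time (a new reading comes with each control period).
- grab_frame(name): name is "scene" or "top" or "wrist"; returns the picture (400x640x3 uint8, blue, green, red); there is no depth.
- camera_model(name): a dict with "fx", "fy", "cx", "cy" (pixels), "dist_coeffs" ([k1, k2, p1, p2, k3] as OpenCV has them; the pictures are not rectified), "position" and "rotation" of the camera in the world. Camera axes: x right, y down, z forward; pixel columns grow to the right and rows downward; lengths in mm; the calibration is good to about 2 mm. A picture is of the moment at which its call begins: read the wrist's pose just before it. camera_model takes no time and is no camera call; for the wrist camera it gives the pose at the moment of the call.
- finish_job(): hands the job in; it is judged then, once.
Trained networks look in the newest picture that a camera, given by its name, has taken for a name from the list of things; names that differ only in an ending like _2 or _b are one class to them, and where a whole thing is asked for, a point or a joint stands for the part that bears it (a point fixed in the world has none). Each returns a list of dicts, best first, with "conf" (0 to 1); they miss things now and then, are a little off and sometimes report something else, mostly with a low value. They report only what shows in the picture. A call takes as long as a camera call. They do not tell look-alikes from the thing itself.
- trace(camera, thing): "mask" (400x640 bool, what is visible of it) and "rect" ([left, top, right, bottom] in pixels, round what is visible of it).
The state is a dict: "clock": time; "q": joint angles; "qvel": joint speeds; "joint_torque": joint torques, N m; "eef_pos": TCP position; "tool_rot": TCP orientation; "force": force on the tool from outside, world axes, zero at the start; "torque": the same for the moment, N m; "opening": finger opening in mm; "grasp_force": force on a finger pad.
Only numpy, scipy, OpenCV 4.12 (cv2) and the standard library are available. Lean on these libraries where they do the work, as an engineer would, in place of code of your own. Each camera call takes 0.05 s, during which the arm holds its last target. There are 200 camera calls.

## Task

Tidy the eyelet-press bench: stand every toppled steel die upright on its foot on the black rubber mat, with the whole foot on the mat. Lift the aluminium tray by its grip bar and tip it over the grey bin so that all the brass rings slide into the bin (put in by hand any that miss), then set the empty tray flat back on its cork mat. Leave the bottle, jar and wrench where they are.

Things in the scene. Friction and masses are not known exactly. Their poses are not given: they have to be found in the camera images.
- die1: bare steel setting die, toppled on the bench: square foot 46 x 46 x 16 mm, round shank 36 mm in diameter from 16 to 90 mm, nose 24 mm in diameter up to 108 mm; 0.4 kg. Origin: centre of the foot's underside; x axis: from foot to nose (straight up when it stands on its foot). Lying, its axis is 18 to 23 mm above the bench. May be absent (None from the start)
- die2: bare steel setting die, toppled on the bench: square foot 46 x 46 x 16 mm, round shank 36 mm in diameter from 16 to 90 mm, nose 24 mm in diameter up to 108 mm; 0.4 kg. Origin: centre of the foot's underside; x axis: from foot to nose (straight up when it stands on its foot). Lying, its axis is 18 to 23 mm above the bench. May be absent (None from the start)
- die3: bare steel setting die, toppled on the bench: square foot 46 x 46 x 16 mm, round shank 36 mm in diameter from 16 to 90 mm, nose 24 mm in diameter up to 108 mm; 0.4 kg. Origin: centre of the foot's underside; x axis: from foot to nose (straight up when it stands on its foot). Lying, its axis is 18 to 23 mm above the bench. May be absent (None from the start)
- ring1: brass eyelet ring, outside diameter 60 mm, hole 38 mm, 16 mm high, 30 g, lying flat in the tray at the start. Origin: centre of its underside, z along its axis. May be absent (None from the start)
- ring2: brass eyelet ring, outside diameter 60 mm, hole 38 mm, 16 mm high, 30 g, lying flat in the tray at the start. Origin: centre of its underside, z along its axis. May be absent (None from the start)
- ring3: brass eyelet ring, outside diameter 60 mm, hole 38 mm, 16 mm high, 30 g, lying flat in the tray at the start. Origin: centre of its underside, z along its axis. May be absent (None from the start)
- ring4: brass eyelet ring, outside diameter 60 mm, hole 38 mm, 16 mm high, 30 g, lying flat in the tray at the start. Origin: centre of its underside, z along its axis. May be absent (None from the start)
- die_mat: black rubber mat for the dies, fixed, 130 mm (x) by 340 mm (y), 5 mm thick. Origin: centre of its underside
- tray: flat aluminium tray with the rings: pan 160 x 160 mm, floor 4 mm, walls 25 mm high on three sides, open on -x (pouring lip). Beyond its +x side a black grip bar: 14 mm thick in x, 110 mm long in y, 25 to 60 mm above the underside, centre line 130 mm from the pan's centre, 43 mm clear of the pan, on two arms at y = +-50 mm. 0.24 kg. Origin: centre of the pan's underside, z up
- tray_grip (a point): middle of the tray's black grip bar, 130 mm from the pan's centre along +x, 48 mm above the tray's underside; axes as the tray's
- tray_lip (a point): middle of the tray's open pouring edge, 80 mm from the pan's centre along -x, at the floor's upper face
- tray_mat: square cork mat where the tray belongs, fixed, 200 x 200 mm, 5 mm thick. Origin: centre of its underside; the tray starts on it
- bin: open grey plastic bin for the rings, fixed, 180 x 180 mm outside, 50 mm high, walls and floor 5 mm. Origin: centre of its underside
- oil_bottle: bystander: white bottle, 60 mm diameter, 150 mm high, standing; origin at its underside
- jar: bystander: closed glass jar, 70 mm diameter, 90 mm high, standing; origin at its underside
- wrench: bystander: wrench 170 mm long lying flat along its x axis
Things that resemble listed ones, but are neither listed nor needed, are in the scene too. What is shaped like the die1 but green or orange is not meant. What is shaped like the ring3 but turquoise is not meant.

How it is judged (in metres and radians):
On the way:
1. the tray is tipped over the bin: tilted at least 17 degrees with its open edge above the bin (angle between tray's own z axis and vertical above 0.3 rad and horizontal distance between tray_lip and bin below 0.12 m and height (world z) of tray_lip above 0.04 m), for 0.1 s.
At the end, for the whole second after the job is handed in: Every die present stands on its foot on the rubber mat (within 6 degrees, foot centre 7 mm or more inside the edges), every ring present lies inside the bin, the tray lies flat (4.5 degrees) on its cork mat, centres within 60 mm; all at rest (angle between each of die1, die2, die3's own x axis and vertical below 0.1 rad and x of die1 in the frame of die_mat between -0.058 and 0.058 m and y of die1 in the frame of die_mat between -0.163 and 0.163 m and z of die1 in the frame of die_mat between 0 and 0.012 m and linear speed of each of die1, die2, die3, ring1, ring2, ring3, ring4, tray below 0.03 m/s and x of die2 in the frame of die_mat between -0.058 and 0.058 m and y of die2 in the frame of die_mat between -0.163 and 0.163 m and z of die2 in the frame of die_mat between 0 and 0.012 m and x of die3 in the frame of die_mat between -0.058 and 0.058 m and y of die3 in the frame of die_mat between -0.163 and 0.163 m and z of die3 in the frame of die_mat between 0 and 0.012 m and x of ring1 in the frame of bin between -0.087 and 0.087 m and y of ring1 in the frame of bin between -0.087 and 0.087 m and z of ring1 in the frame of bin between 0 and 0.065 m and x of ring2 in the frame of bin between -0.087 and 0.087 m and y of ring2 in the frame of bin between -0.087 and 0.087 m and z of ring2 in the frame of bin between 0 and 0.065 m and x of ring3 in the frame of bin between -0.087 and 0.087 m and y of ring3 in the frame of bin between -0.087 and 0.087 m and z of ring3 in the frame of bin between 0 and 0.065 m and x of ring4 in the frame of bin between -0.087 and 0.087 m and y of ring4 in the frame of bin between -0.087 and 0.087 m and z of ring4 in the frame of bin between 0 and 0.065 m and horizontal distance between tray and tray_mat below 0.06 m and angle between tray's own z axis and vertical below 0.08 rad and height (world z) of tray below 0.015 m); the robot touches nothing.
It fails at once if the oil bottle is moved more than 50 mm (distance of oil_bottle from where it was at the start of the episode above 0.05 m).
It fails at once if the glass jar is moved more than 50 mm (distance of jar from where it was at the start of the episode above 0.05 m).
It fails at once if the wrench is moved more than 50 mm (distance of wrench from where it was at the start of the episode above 0.05 m).
Of die1, die2, die3 only 2 to 3 are there at a start; the rules pass over those that are not, and their reading is None.
Of ring1, ring2, ring3, ring4 only 2 to 4 are there at a start; the rules pass over those that are not, and their reading is None.
At some moment in a run one of die1, die2, die3 may be knocked a few centimetres aside while the robot is not near it.
It also fails if it takes over 210 s, if anything falls off the work surface, if the arm or the gripper's body presses on something with over 40 N, if the wrist force passes 120 N, or if a joint passes its speed limit or range.

## Working session

There is one attempt and no reset: what is moved stays moved. The work goes in short steps, Python scripts to look and compute and a shell command to move; the robot and the scene stay as the last step left them, time stands still between calls to the robot, and variables do not carry over. Pictures are saved under pics/ and viewed, at most 14 in all, crops included, and the job is handed in when it is done.

```bash
ls; mkdir -p pics
python3 - <<'E'
from cell import *
import cv2
s=get_state();print(s['clock'],s['eef_pos'],s['tool_rot'],s['opening'],tcp_to_grasp)
for n in("top","scene"):
    cv2.imwrite(f"pics/{n}0.png",grab_frame(n)); m=camera_model(n); print(n,m)
E
```

```text
pics
0.0 [ 133.7880384  -533.17497149  238.14119096] [[ 9.69952876e-01  2.43292854e-01 -6.91576292e-05]
 [ 2.43292682e-01 -9.69951764e-01  1.49883482e-03]
 [ 2.97576238e-04 -1.47062469e-03 -9.99998874e-01]] 88.1460830496653 18.700000000000003
top {'fx': 460.18325286461896, 'fy': 460.18325286461896, 'cx': 322.3311641635722, 'cy': 192.45139309479882, 'dist_coeffs': array([0.02357306, 0.        , 0.        , 0.        , 0.        ]), 'position': array([ 414.38094864,   65.19034485, 1381.48663298]), 'rotation': array([[-0.00636949, -0.99525492,  0.0970931 ],
       [-0.9999569 ,  0.00568338, -0.00734143],
       [ 0.00675478, -0.09713568, -0.99524823]])}
scene {'fx': 492.9514243259283, 'fy': 492.9514243259283, 'cx': 313.0924091596641, 'cy': 201.06944792821062, 'dist_coeffs': array([-0.08371492,  0.        ,  0.        ,  0.        ,  0.        ]), 'position': array([1358.69875539, -642.97696786, 1242.79558234]), 'rotation': array([[ 0.68368714,  0.53554338, -0.49574709],
       [ 0.72969164, -0.51194625,  0.45327822],
       [-0.01104572, -0.671643  , -0.7407926 ]])}
```

View pics/top0.png

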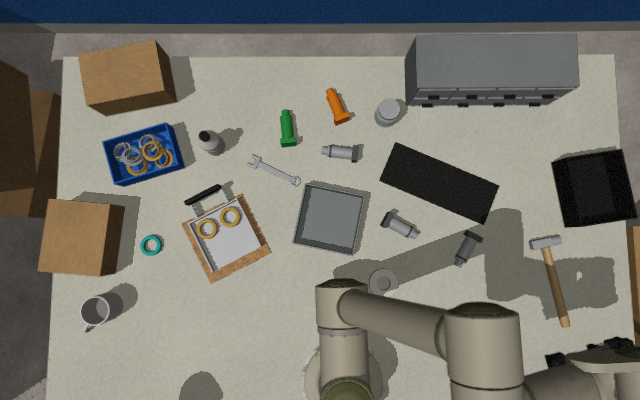

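View pics/scene0.png

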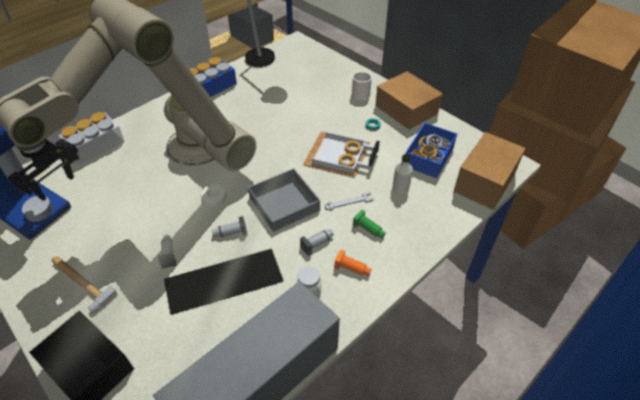

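The top view shows three steel dies at (342,153), (400,225) and (468,247). The tray with two rings is at (225,235), the bin at (329,219) and the mat at (439,183). The green and orange dies, the turquoise ring and the blue box are decoys. The scene view agrees.

```bash
cat > h.py <<'E'
from cell import *
import numpy as np, cv2
from scipy.spatial.transform import Rotation as Ro
def p2w(m,uv,z):
    K=np.array([[m['fx'],0,m['cx']],[0,m['fy'],m['cy']],[0,0,1]])
    n=cv2.undistortPoints(np.float64(uv).reshape(-1,1,2),K,m['dist_coeffs'])[:,0]
    d=np.c_[n,np.ones(len(n))]@m['rotation'].T
    return m['position']+d*((z-m['position'][2])/d[:,2])[:,None]
def look(cam,thing,z,img=None,minc=0.3):
    m=camera_model(cam)
    for t in trace(cam,thing):
        if t['conf']<minc: continue
        mk=t['mask'].astype('uint8')
        c=max(cv2.findContours(mk,0,1)[0],key=len)[:,0]
        w=p2w(m,c,z)[:,:2].astype('float32')
        (cx,cy),(a,b),_=r=cv2.minAreaRect(w); bp=cv2.boxPoints(r)
        e=bp[1]-bp[0],bp[2]-bp[1]; L=max(e,key=np.linalg.norm); L=L/np.linalg.norm(L)
        px=p2w(m,np.argwhere(mk)[:,::-1],z)[:,:2]-[cx,cy]
        s=px@L; q=px@[-L[1],L[0]]; h=max(a,b)/2
        w1=np.ptp(q[s>h*.7]) if (s>h*.7).any() else 0;w0=np.ptp(q[s<-h*.7]) if (s<-h*.7).any() else 0
        col=img[t['mask']].mean(0).round() if img is not None else ''
        yield dict(conf=round(t['conf'],2),rect=[round(v) for v in t['rect']],c=np.round([cx,cy],1),size=np.round([a,b]),ang=round(np.degrees(np.arctan2(L[1],L[0])),1),wp=round(w1),wm=round(w0),col=col,mean=np.round(px.mean(0)+[cx,cy],1))
def tooldown(az_y):  # tool down, closing axis at azimuth az_y deg
    a=np.radians(az_y); y=np.array([np.cos(a),np.sin(a),0]); z=np.array([0,0,-1.]); return np.c_[np.cross(y,z),y,z]
def to(p,R,p0=None,R0=None):
    s=get_state(); p0=s['eef_pos'] if p0 is None else p0; R0=s['tool_rot'] if R0 is None else R0
    l=R0.T@(np.array(p)-p0)/100; r=Ro.from_matrix(R0.T@R).as_rotvec()/np.pi
    print('lin',l.round(3),'rot',r.round(4),'n>=',np.ceil(max(np.linalg.norm(l)*2,np.linalg.norm(r)*180/8.59)))
E
python3 - <<'E'
from h import *
im=grab_frame("top")
for n,z in(("die1",25),("ring1",25),("tray",20),("tray_mat",5),("die_mat",5),("bin",50),("jar",90),("wrench",8),("oil_bottle",150)):
    for o in look("top",n,z,im): print(n,*o.values())
E
```

```text
die1 0.94 [321, 143, 356, 161] [663.4   3.1] [105.  51.] 89.6 24 51 [116. 116. 115.] [667.7  -2.7]
die1 0.86 [455, 231, 482, 266] [ 375.2 -365.8] [ 53. 109.] -27.2 53 28 [70. 70. 69.] [ 381.2 -365.5]
die1 0.73 [384, 211, 420, 238] [ 446.3 -174. ] [110.  46.] 62.9 46 24 [109. 108. 107.] [ 447.4 -167.6]
die1 0.69 [278, 110, 295, 151] [741.9 155.9] [117.  48.] 2.4 27 48 [ 55. 107.  42.] [736.1 158.9]
die1 0.59 [326, 87, 352, 125] [811.9   8.9] [116.  50.] 17.0 29 49 [ 26.  91. 159.] [805.7  10.6]
ring1 0.78 [201, 221, 218, 239] [442.8 392.3] [56. 55.] 1.2 38 38 [ 63. 120. 145.] [444.4 393.1]
ring1 0.74 [140, 236, 160, 255] [395.9 556.4] [56. 58.] -44.4 42 42 [123. 128.  43.] [395.7 557.1]
ring1 0.52 [220, 208, 241, 228] [475.1 329.2] [57. 57.] -44.8 40 38 [ 70. 126. 151.] [473.6 331.2]
tray 0.71 [185, 183, 261, 274] [454.5 357.4] [230. 164.] 27.5 119 164 [146. 147. 148.] [435.5 348. ]
tray_mat 0.6 [184, 195, 273, 285] [414.4 340.9] [203. 204.] -63.1 201 203 [ 83. 115. 143.] [389.  332.3]
die_mat 0.88 [381, 143, 504, 223] [ 575.9 -295.4] [342. 134.] 67.0 134 131 [29. 31. 32.] [ 575.6 -296. ]
die_mat 0.57 [376, 101, 402, 128] [ 792.9 -144.8] [71. 92.] -26.9 48 55 [131. 133. 130.] [ 792.3 -143.7]
bin 0.93 [292, 182, 368, 255] [468.6  37.3] [184. 183.] 78.0 180 178 [105. 106. 103.] [466.9  37.5]
jar 0.93 [373, 99, 401, 128] [ 768.4 -129.9] [72. 82.] -0.9 52 52 [131. 134. 131.] [ 768.6 -130.8]
wrench 0.78 [249, 156, 299, 186] [613.3 201.5] [161.  41.] 63.0 41 28 [145. 147. 146.] [615.5 203.9]
oil_bottle 0.84 [199, 130, 228, 158] [672.2 354.1] [69. 70.] -89.2 41 47 [86. 92. 93.] [672.7 354.9]
oil_bottle 0.57 [247, 154, 300, 184] [594.4 189.4] [142.  35.] 63.0 35 24 [144. 145. 144.] [598.3 195. ]
```

```bash
cat >> h.py <<'E'
T=np.radians(40); up=np.array([0,0,1.])
def pick(c,az,sg,back=0,s=60,delta=10):
    "c: centre of die (xy), az: nose azimuth; sg: sign of tool x along nose"
    a=np.radians(az); h=np.array([np.cos(a),np.sin(a),0]); e=np.radians(-3.5)
    d=h*np.cos(e)+up*np.sin(e); n=-h*np.sin(e)+up*np.cos(e)
    z=-np.cos(T)*n-np.sin(T)*d; x=sg*(np.cos(T)*d-np.sin(T)*n); R=np.c_[x,np.cross(z,x),z]
    p=np.array([c[0],c[1],0])+h*(s-54)+up*(23-s*.061)+z*(delta-back); return p,R
def place(f,az,sg,lift=0,s=60,delta=10):
    "f: foot xy, az: tool azimuth"
    a=np.radians(az); h=np.array([np.cos(a),np.sin(a),0])
    z=np.cos(T)*h-np.sin(T)*up; x=sg*(np.cos(T)*up+np.sin(T)*h); R=np.c_[x,np.cross(z,x),z]
    return np.array([f[0],f[1],5+s+lift])+z*delta,R
E
python3 - <<'E'
from h import *
p,R=pick((374,-364),152.8,-1,back=120);print(p);print(R.round(3)); to(p,R)
p2,R2=pick((374,-364),152.8,-1);print(p2); to(p2,R2,p,R)
E
```

```text
[ 301.31778043 -326.64641298   99.13118081]
[[ 0.645 -0.457  0.612]
 [-0.332 -0.889 -0.315]
 [ 0.688  0.    -0.725]]
lin [ 2.128 -1.598  1.396] rot [-0.087   0.2309  0.218 ] n>= 7.0
[ 374.78584006 -364.40386693   12.08625629]
lin [-0.   0.   1.2] rot [0. 0. 0.] n>= 3.0
```

```bash
python3 -m jog '[{"linear":[0.7,-0.53,0.2],"delta_rot":[0,0,0]},{"linear":[0.7,-0.53,0.2],"delta_rot":[0,0,0]}]' -1
python3 -m jog '[{"linear":[0.7,-0.53,0.2],"delta_rot":[0,0,0]},{"linear":[0.7,-0.53,0.2],"delta_rot":[0,0,0]}]'
python3 -m jog '[{"linear":[0.36,-0.27,0.5],"delta_rot":[-0.04,0.115,0.11]},{"linear":[0.36,-0.27,0.5],"delta_rot":[-0.04,0.115,0.11]},{"linear":[0.73,-0.54,1.0],"delta_rot":[-0.087,0.231,0.218]},{"linear":[0.73,-0.54,1.0],"delta_rot":[-0.087,0.231,0.218]},{"linear":[0.73,-0.54,1.0],"delta_rot":[-0.087,0.231,0.218]},{"linear":[0.73,-0.54,1.0],"delta_rot":[-0.087,0.231,0.218]},{"linear":[0.73,-0.54,1.0],"delta_rot":[-0.087,0.231,0.218]},{"linear":[0.73,-0.54,1.0],"delta_rot":[-0.087,0.231,0.218]},{"linear":[0.73,-0.54,1.0],"delta_rot":[-0.087,0.231,0.218]}]'
python3 - <<'E'
from h import *
im=grab_frame("top");grab_frame("wrist")
for o in look("top","die1",20,im): print(*o.values())
for o in look("wrist","die1",20): print(*o.values())
p,R=pick((374,-364),152.8,-1,back=120); to(p,R); print(get_state()['q'].round(1))
E
```

```text
clock: 0.8
eef_pos: [189.3, -463.8, 218.2]
tool_rot: [[0.97, 0.242, 0.0], [0.242, -0.97, 0.0], [0.0, -0.0, -1.0]]
force: [0.7, -1.0, 0.7]
opening: 87.9
grasp_force: 0.0
clock: 1.0
eef_pos: [244.8, -394.6, 198.3]
tool_rot: [[0.97, 0.243, 0.0], [0.243, -0.97, 0.0], [0.0, -0.0, -1.0]]
force: [0.5, 0.1, 0.1]
opening: 87.9
grasp_force: 0.0
clock: 1.9
eef_pos: [300.9, -325.9, 98.2]
tool_rot: [[0.644, -0.46, 0.612], [-0.335, -0.888, -0.315], [0.688, -0.002, -0.725]]
force: [0.0, -0.6, -0.8]
opening: 88.5
grasp_force: 0.0
0.97 [278, 109, 296, 150] [740.9 164.1] [119.  50.] 11.5 25 49 [ 55. 108.  42.] [735.5 159.5]
0.9 [381, 212, 418, 239] [ 440.7 -171. ] [111.  48.] 56.4 48 24 [109. 110. 109.] [ 446.2 -168.6]
0.77 [455, 233, 482, 265] [ 376.2 -370.2] [ 54. 108.] -23.3 54 23 [76. 76. 75.] [ 385.  -368.2]
0.63 [326, 87, 351, 126] [812.    7.7] [113.  50.] 16.2 25 49 [ 22.  90. 164.] [805.1   9.7]
0.58 [322, 143, 357, 160] [664.3   1.3] [102.  52.] 89.6 21 52 [118. 118. 117.] [668.9  -5.9]
0.87 [0, 174, 150, 245] [ 445.8 -162. ] [151.  58.] 50.9 34 33  [ 448.  -165.5]
0.67 [295, 118, 352, 252] [ 382.5 -367. ] [ 51. 133.] -29.5 51 31  [ 382.5 -368.2]
lin [-0.002  0.    -0.004] rot [-0.0002  0.0001  0.0009] n>= 1.0
[-83.1  19.6 130.7  87.5  34.8 -44.1]
```

```bash
python3 -m jog '[{"linear":[0.01,0.02,0.2],"delta_rot":[0,0,0]},{"linear":[0.01,0.02,0.4],"delta_rot":[0,0,0]},{"linear":[0.01,0.02,0.6],"delta_rot":[0,0,0]},{"linear":[0.01,0.02,0.8],"delta_rot":[0,0,0]},{"linear":[0.01,0.02,0.95],"delta_rot":[0,0,0]},{"linear":[0.01,0.02,0.95],"delta_rot":[0,0,0]}]'
python3 -m jog '[{"linear":[0,0,0.12],"delta_rot":[0,0,0]},{"linear":[0,0,0.25],"delta_rot":[0,0,0]},{"linear":[0,0,0.25],"delta_rot":[0,0,0]},{"linear":[0,0,0.25],"delta_rot":[0,0,0]}]'
python3 -m jog '[{"linear":[0,0,0],"delta_rot":[0,0,0]},{"linear":[0,0,0],"delta_rot":[0,0,0]},{"linear":[0,0,0],"delta_rot":[0,0,0]},{"linear":[0,0,0],"delta_rot":[0,0,0]},{"linear":[0,0,0],"delta_rot":[0,0,0]},{"linear":[0,0,0],"delta_rot":[0,0,0]},{"linear":[0,0,0],"delta_rot":[0,0,0]},{"linear":[0,0,0],"delta_rot":[0,0,0]}]' 1
python3 -c "
from h import *
for s in(0,100,-100):
    q=(576+.391*s,-295+.92*s);p,R=place(q,-25,-1,lift=70);print(q,p);to(p,R)
p,R=place((537,-387),-35,-1,lift=70);to(p,R);print(R.round(2))
print(get_state()['q'])"
```

```text
clock: 2.7
eef_pos: [360.7, -358.7, 29.9]
tool_rot: [[0.646, -0.454, 0.613], [-0.329, -0.891, -0.313], [0.688, 0.0, -0.725]]
force: [-1.4, -0.1, -0.5]
opening: 88.0
grasp_force: 0.0
clock: 3.1
eef_pos: [374.6, -366.0, 13.0]
tool_rot: [[0.645, -0.456, 0.613], [-0.331, -0.89, -0.314], [0.689, 0.0, -0.725]]
force: [-1.1, -0.4, 0.1]
opening: 88.0
grasp_force: 0.0
clock: 3.9
eef_pos: [374.7, -365.9, 12.3]
tool_rot: [[0.645, -0.456, 0.612], [-0.331, -0.89, -0.314], [0.688, -0.0, -0.725]]
force: [-1.5, 2.1, 1.0]
opening: 35.1
grasp_force: 30.0
(576.0, -295.0) [ 582.94272044 -298.23744371  128.5721239 ]
lin [ 1.92  -1.553  0.22 ] rot [ 0.0563 -0.0135  0.99  ] n>= 21.0
(615.1, -203.0) [ 622.04272044 -206.23744371  128.5721239 ]
lin [ 1.867 -2.55   0.17 ] rot [ 0.0563 -0.0135  0.99  ] n>= 21.0
(536.9, -387.0) [ 543.84272044 -390.23744371  128.5721239 ]
lin [ 1.972 -0.556  0.269] rot [ 0.0563 -0.0135  0.99  ] n>= 21.0
lin [ 1.972 -0.543  0.269] rot [-0.055  -0.0485 -0.9675] n>= 21.0
[[-0.53  0.57  0.63]
 [ 0.37  0.82 -0.44]
 [-0.77  0.   -0.64]]
[-71.26376207  37.03742275 123.49544436 115.06162791  31.9328071
 -63.95815321]
```

```bash
python3 -m jog '[{"linear":[0.2,0,-0.2],"delta_rot":[0,0,0]},{"linear":[0.4,0,-0.4],"delta_rot":[0,0,0]},{"linear":[0.6,0,-0.65],"delta_rot":[0,0,0]},{"linear":[0.9,0,-0.9],"delta_rot":[0,0,0]},{"linear":[0.9,0,-0.9],"delta_rot":[0,0,0]},{"linear":[0.9,0,-0.9],"delta_rot":[0,0,0]}]'
python3 -m jog '[{"linear":[0,0,0],"delta_rot":[0,0,0.045]},{"linear":[0,0,0],"delta_rot":[0,0,0.09]},{"linear":[0,0,0],"delta_rot":[0,0,0.135]},{"linear":[0,0,0],"delta_rot":[0,0,0.18]},{"linear":[0,0,0],"delta_rot":[0,0,0.225]},{"linear":[0,0,0],"delta_rot":[0,0,0.27]},{"linear":[0,0,0],"delta_rot":[0,0,0.315]},{"linear":[0,0,0],"delta_rot":[0,0,0.36]},{"linear":[0,0,0],"delta_rot":[0,0,0.405]},{"linear":[0,0,0],"delta_rot":[0,0,0.45]}]'
python3 -c "
from h import *
p,R=place((537,-387),-30,-1,lift=60);to(p,R)
print(get_state()['q'].round(1))"
```

```text
clock: 4.5
eef_pos: [377.7, -367.9, 140.8]
tool_rot: [[0.645, -0.457, 0.613], [-0.329, -0.89, -0.316], [0.69, 0.002, -0.724]]
force: [0.7, -0.2, -5.5]
opening: 35.4
grasp_force: 30.0
clock: 5.5
eef_pos: [377.3, -367.1, 138.0]
tool_rot: [[-0.354, -0.707, 0.612], [-0.93, 0.196, -0.312], [0.101, -0.679, -0.727]]
force: [-0.0, 0.3, -3.6]
opening: 35.2
grasp_force: 30.0
lin [-0.389 -1.091  1.232] rot [ 0.0407 -0.0171  0.5576] n>= 12.0
[-70.9  18.4 116.3  70.5  30.3  68.9]
```

```bash
python3 -m jog '[{"linear":[0,0,0],"delta_rot":[0,0,-0.045]},{"linear":[0,0,0],"delta_rot":[0,0,-0.09]},{"linear":[0,0,0],"delta_rot":[0,0,-0.135]},{"linear":[0,0,0],"delta_rot":[0,0,-0.18]},{"linear":[0,0,0],"delta_rot":[0,0,-0.225]},{"linear":[0,0,0],"delta_rot":[0,0,-0.27]},{"linear":[0,0,0],"delta_rot":[0,0,-0.315]},{"linear":[0,0,0],"delta_rot":[0,0,-0.36]},{"linear":[0,0,0],"delta_rot":[0,0,-0.405]},{"linear":[0,0,0],"delta_rot":[0,0,-0.45]}]'
python3 -m jog '[{"linear":[0.1,-0.05,0.05],"delta_rot":[0,0,-0.045]},{"linear":[0.2,-0.1,0.1],"delta_rot":[0,0,-0.09]},{"linear":[0.3,-0.1,0.1],"delta_rot":[0,0,-0.135]},{"linear":[0.4,-0.1,0.1],"delta_rot":[0,0,-0.18]},{"linear":[0.5,-0.1,0.1],"delta_rot":[0,0,-0.225]},{"linear":[0.6,-0.1,0.1],"delta_rot":[0,0,-0.27]},{"linear":[0.7,-0.1,0.1],"delta_rot":[0,0,-0.315]},{"linear":[0.7,-0.1,0.1],"delta_rot":[0,0,-0.36]},{"linear":[0.7,-0.1,0.1],"delta_rot":[0,0,-0.405]},{"linear":[0.7,-0.1,0.1],"delta_rot":[0,0,-0.45]}]'
python3 -c "
from h import *
for a in (-30,-45,-60):
  p,R=place((537,-387),a,-1,lift=60);to(p,R)
print(get_state()['q'].round(1))"
```

```text
clock: 6.5
eef_pos: [377.3, -367.1, 137.9]
tool_rot: [[0.649, -0.453, 0.612], [-0.328, -0.891, -0.312], [0.687, 0.002, -0.727]]
force: [0.4, 0.2, -4.1]
opening: 34.9
grasp_force: 30.0
clock: 7.5
eef_pos: [433.2, -384.4, 178.4]
tool_rot: [[0.548, 0.57, 0.612], [0.83, -0.463, -0.311], [0.106, 0.678, -0.727]]
force: [0.6, -0.0, -4.6]
opening: 35.3
grasp_force: 30.0
lin [0.489 0.254 1.13 ] rot [-0.0228 -0.0376 -0.537 ] n>= 12.0
lin [0.469 0.254 1.128] rot [ 0.0214 -0.087  -0.4773] n>= 11.0
lin [0.45  0.251 1.122] rot [ 0.0635 -0.1334 -0.4144] n>= 10.0
[-64.   17.8 106.   54.2  30.6 -69.8]
```

```bash
python3 -m jog '[{"linear":[0.05,0.03,0.1],"delta_rot":[0.002,-0.009,-0.047]},{"linear":[0.1,0.06,0.2],"delta_rot":[0.004,-0.018,-0.094]},{"linear":[0.15,0.09,0.3],"delta_rot":[0.006,-0.027,-0.141]},{"linear":[0.2,0.12,0.4],"delta_rot":[0.008,-0.036,-0.188]},{"linear":[0.25,0.15,0.5],"delta_rot":[0.01,-0.045,-0.235]},{"linear":[0.3,0.18,0.6],"delta_rot":[0.012,-0.054,-0.282]},{"linear":[0.35,0.21,0.7],"delta_rot":[0.014,-0.063,-0.329]},{"linear":[0.4,0.24,0.8],"delta_rot":[0.016,-0.072,-0.376]},{"linear":[0.45,0.25,0.9],"delta_rot":[0.018,-0.08,-0.423]},{"linear":[0.47,0.25,1.0],"delta_rot":[0.021,-0.087,-0.477]}]'
python3 -c "
from h import *
p,R=place((537,-387),-45,-1,lift=40);to(p,R);print(p)
print(get_state()['q'].round(1))
cv2.imwrite('pics/s1.png',grab_frame('scene'))
im=grab_frame('top')
for o in look('top','die1',20,im): print(*o.values())
for o in look('top','die_mat',5,im): print(*o.values())
"
```

```text
clock: 8.5
eef_pos: [544.1, -398.4, 154.0]
tool_rot: [[-0.46, 0.722, 0.517], [0.516, 0.691, -0.507], [-0.723, 0.034, -0.69]]
force: [-0.3, -0.2, -5.5]
opening: 35.2
grasp_force: 30.0
lin [0.439 0.011 0.344] rot [ 0.002  -0.0202 -0.0126] n>= 2.0
[ 542.4167522 -392.4167522   98.5721239]
[-46.9  27.4  96.3  10.5  10.1 -99.4]
0.95 [322, 144, 358, 163] [664.6   3. ] [111.  55.] 87.5 27 55 [117. 118. 116.] [668.4  -2.6]
0.89 [280, 108, 296, 150] [743.9 161.2] [116.  48.] 5.5 24 48 [ 53. 108.  39.] [738.  160.5]
0.8 [323, 88, 350, 124] [813.    8.6] [117.  50.] 17.0 29 49 [ 28.  93. 162.] [807.2  10.7]
0.73 [382, 211, 421, 242] [ 444.6 -174.7] [111.  47.] 62.5 47 25 [75. 75. 74.] [ 445.8 -170.5]
0.51 [485, 182, 501, 195] [ 557.6 -457. ] [45. 42.] 89.7 42 27 [108. 107. 106.] [ 557.9 -455.9]
0.83 [381, 139, 495, 208] [ 590.9 -260.4] [265. 132.] 66.2 131 126 [25. 27. 27.] [ 595.8 -246. ]
```

View pics/s1.png

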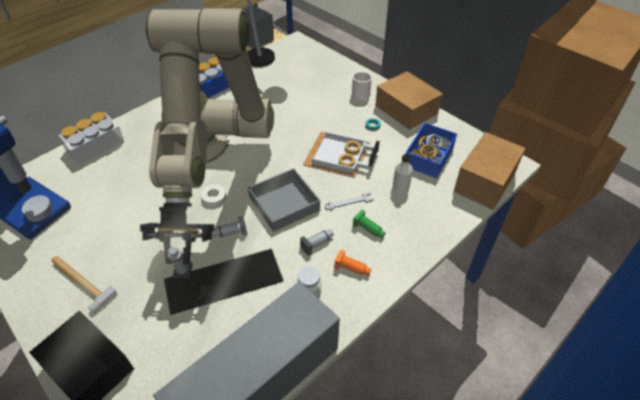

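The scene view shows the die held nearly upright above the mat's lower-left end, around (178,262). Joint 5 is at its limit, so I'll change the tool azimuth.

```bash
python3 -c "
from h import *
for a in (-60,-75,-85):
  p,R=place((537,-387),a,-1,lift=95);to(p,R)
"
```

```text
lin [ 0.041  0.014 -0.032] rot [ 0.064  -0.0218  0.0399] n>= 2.0
lin [ 0.046 -0.004 -0.037] rot [ 0.126  -0.0231  0.0956] n>= 4.0
lin [ 0.05  -0.016 -0.043] rot [ 0.1673 -0.0239  0.1329] n>= 5.0
```

```bash
python3 -m jog '[{"linear":[0,0,0],"delta_rot":[0.03,-0.005,0.02]},{"linear":[0,0,0],"delta_rot":[0.06,-0.01,0.04]},{"linear":[0,0,0],"delta_rot":[0.09,-0.02,0.07]},{"linear":[0.05,0,-0.04],"delta_rot":[0.126,-0.023,0.096]},{"linear":[0.05,0,-0.04],"delta_rot":[0.126,-0.023,0.096]},{"linear":[0.05,0,-0.04],"delta_rot":[0.126,-0.023,0.096]},{"linear":[0.05,0,-0.04],"delta_rot":[0.126,-0.023,0.096]}]'
python3 -c "
from h import *
for a in (-75,-80): p,R=place((537,-387),a,-1,lift=5);to(p,R)
print(get_state()['q'].round(1),p)
"
```

```text
clock: 9.4
eef_pos: [537.8, -393.7, 152.5]
tool_rot: [[-0.231, 0.938, 0.257], [0.631, 0.346, -0.695], [-0.741, 0.001, -0.672]]
force: [-0.2, -0.0, -5.4]
opening: 35.4
grasp_force: 30.0
lin [0.652 0.007 0.606] rot [ 0.0221 -0.0122  0.0187] n>= 2.0
lin [0.652 0.001 0.605] rot [ 0.043  -0.0122  0.037 ] n>= 2.0
[-37.9  29.9  92.5 -59.6  26.9 -10.6] [ 538.33022222 -394.54406507   63.5721239 ]
```

```bash
python3 -m jog '[{"linear":[0.11,0,0.1],"delta_rot":[0.022,-0.012,0.019]},{"linear":[0.22,0,0.2],"delta_rot":[0.022,-0.012,0.019]},{"linear":[0.33,0,0.3],"delta_rot":[0.022,-0.012,0.019]},{"linear":[0.44,0,0.4],"delta_rot":[0.022,-0.012,0.019]},{"linear":[0.55,0,0.5],"delta_rot":[0.022,-0.012,0.019]},{"linear":[0.62,0,0.58],"delta_rot":[0.022,-0.012,0.019]},{"linear":[0.65,0,0.605],"delta_rot":[0.022,-0.012,0.019]},{"linear":[0.65,0,0.605],"delta_rot":[0.022,-0.012,0.019]},{"linear":[0.65,0,0.605],"delta_rot":[0.022,-0.012,0.019]}]'
python3 -c "
from h import *
p,R=place((537,-387),-75,-1,lift=0);to(p,R)
print(get_state()['q'].round(1),p)
cv2.imwrite('pics/w1.png',cv2.resize(np.vstack([grab_frame('scene')[200:340,100:320],]),None,fx=3,fy=3))
"
```

```text
clock: 10.3
eef_pos: [544.0, -395.6, 69.8]
tool_rot: [[-0.172, 0.965, 0.197], [0.626, 0.261, -0.735], [-0.76, -0.003, -0.649]]
force: [0.8, -0.1, -4.5]
opening: 35.2
grasp_force: 30.0
lin [ 0.101 -0.045  0.054] rot [-0.0001 -0.0028  0.0014] n>= 1.0
[-35.8  39.1  93.9 -81.3  29.1  17.8] [ 538.98266891 -394.39942112   58.5721239 ]
```

View pics/w1.png

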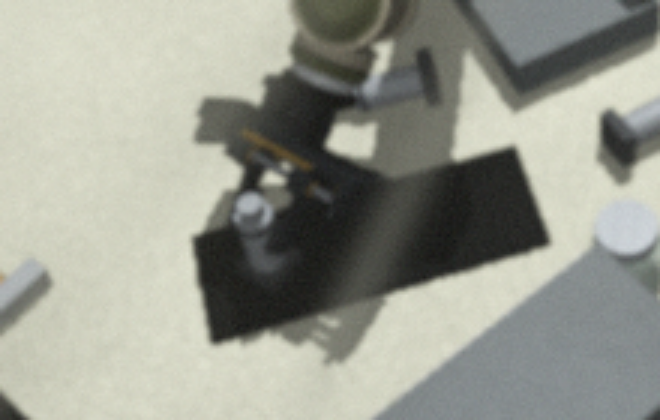

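The die is upright over the left part of the mat, and its foot looks well inside the edges. I'll ease joint 4 off its limit and lower the die until it touches.

```bash
python3 -c "
from h import *
p,R=place((540,-388),-69,-1,lift=-2);to(p,R)"
```

```text
lin [ 0.106 -0.01   0.081] rot [-0.0255 -0.0027 -0.0201] n>= 1.0
```

```bash
python3 -m jog '[{"linear":[0.03,0,0.02],"delta_rot":[-0.025,-0.003,-0.02]},{"linear":[0.06,0,0.04],"delta_rot":[-0.025,-0.003,-0.02]},{"linear":[0.08,0,0.06],"delta_rot":[-0.025,-0.003,-0.02]},{"linear":[0.08,0,0.06],"delta_rot":[-0.025,-0.003,-0.02]}]'
python3 -m jog '[{"linear":[0.02,0,0.02],"delta_rot":[0,0,0]},{"linear":[0.03,0,0.03],"delta_rot":[0,0,0]},{"linear":[0.03,0,0.03],"delta_rot":[0,0,0]}]'
```

```text
clock: 10.75
eef_pos: [553.7, -397.0, 70.8]
tool_rot: [[-0.237, 0.937, 0.257], [0.618, 0.349, -0.704], [-0.75, -0.008, -0.662]]
force: [0.0, -0.4, -4.9]
opening: 35.5
grasp_force: 30.0
clock: 11.05
eef_pos: [555.0, -397.6, 67.9]
tool_rot: [[-0.238, 0.937, 0.256], [0.619, 0.35, -0.703], [-0.748, -0.009, -0.664]]
force: [-0.7, -0.0, -4.3]
opening: 35.2
grasp_force: 30.0
```

```bash
python3 -c "
from h import *
print(get_state()['q'].round(1))
for a in(-69,-60):
  p,R=place((548,-385),a,-1,lift=0);to(p,R);print(p)"
```

```text
[-36.9  39.   93.7 -81.4  24.4  13.3]
lin [ 0.113 -0.02   0.013] rot [-0.004  -0.0087  0.0002] n>= 1.0
[ 550.74525776 -392.15164098   58.5721239 ]
lin [ 0.114 -0.008  0.012] rot [-0.0419 -0.0089 -0.0325] n>= 2.0
[ 551.83022222 -391.63413948   58.5721239 ]
```

```bash
python3 -m jog '[{"linear":[0,0,0],"delta_rot":[-0.04,-0.009,-0.03]},{"linear":[0,0,0],"delta_rot":[-0.06,-0.009,-0.05]},{"linear":[0,0,0],"delta_rot":[-0.06,-0.009,-0.05]},{"linear":[0.0,0,0],"delta_rot":[-0.06,-0.009,-0.05]}]'
python3 -c "
from h import *
print(get_state()['q'].round(1))
for a in(-56,):
  p,R=place((548,-385),a,-1,lift=0);to(p,R);print(p)"
```

```text
clock: 11.45
eef_pos: [566.5, -403.9, 85.9]
tool_rot: [[-0.381, 0.828, 0.412], [0.552, 0.561, -0.617], [-0.742, -0.007, -0.671]]
force: [-0.6, -0.9, -5.0]
opening: 35.3
grasp_force: 30.0
[-41.2  36.3  95.1 -81.4  11.2   0.9]
lin [ 0.327 -0.045  0.047] rot [-0.0009 -0.0117  0.0022] n>= 1.0
[ 552.28366616 -391.35079626   58.5721239 ]
```

```bash
cat >> h.py <<'E'
def placet(f,az,sg,lift,dl,s=60,delta=10,T=T):
    p,R=place((0,0),az,sg,s=s,delta=delta) if T==globals()['T'] else (0,0)
    a=np.radians(az); h=np.array([np.cos(a),np.sin(a),0]); k=Ro.from_rotvec(np.cross(up,h)*np.radians(dl)).as_matrix()
    return np.array([f[0],f[1],5+lift])+k@(p-[0,0,5]),k@R
E
python3 -c "
from h import *
for a in(-45,-56):
  p,R=placet((545,-385),a,-1,30,13);to(p,R);print(p,R[:,2])"
```

```text
lin [ 0.061 -0.035 -0.06 ] rot [-0.0424  0.0601 -0.043 ] n>= 2.0
[ 558.7993398  -398.7993398    85.47584879] [ 0.42554748 -0.42554748 -0.79863551]
lin [ 0.059 -0.072 -0.058] rot [-0.0011  0.0605  0.0021] n>= 2.0
[ 555.91276889 -401.17884522   85.47584879] [ 0.33653069 -0.49892727 -0.79863551]
```

```bash
python3 -m jog '[{"linear":[0.03,-0.03,-0.03],"delta_rot":[0,0.03,0]},{"linear":[0.06,-0.07,-0.06],"delta_rot":[0,0.06,0]},{"linear":[0.06,-0.07,-0.06],"delta_rot":[0,0.06,0]},{"linear":[0.06,-0.07,-0.06],"delta_rot":[0,0.06,0]},{"linear":[0.06,-0.07,-0.06],"delta_rot":[0,0.06,0]}]'
python3 -c "
from h import *
print(get_state()['q'].round(1))
for a in(-56,):
  p,R=placet((548,-385),a,-1,4,13);to(p,R);print(p)"
```

```text
clock: 11.95
eef_pos: [556.7, -399.4, 84.9]
tool_rot: [[-0.454, 0.826, 0.334], [0.659, 0.564, -0.498], [-0.599, -0.006, -0.801]]
force: [-0.5, 0.1, -4.1]
opening: 35.1
grasp_force: 30.0
[-42.6  34.8  90.3 -23.7  20.5 -57.3]
lin [0.131 0.01  0.22 ] rot [-0.0005 -0.001   0.0026] n>= 1.0
[ 558.91276889 -401.17884522   59.47584879]
```

```bash
python3 -m jog '[{"linear":[0.03,0,0.05],"delta_rot":[0,0,0]},{"linear":[0.06,0,0.1],"delta_rot":[0,0,0]},{"linear":[0.09,0,0.15],"delta_rot":[0,0,0]},{"linear":[0.12,0,0.2],"delta_rot":[0,0,0]},{"linear":[0.12,0,0.2],"delta_rot":[0,0,0]}]'
python3 -m jog '[{"linear":[0.01,0,0.015],"delta_rot":[0,-0.01,0]},{"linear":[0.02,0,0.03],"delta_rot":[0,-0.01,0]},{"linear":[0.03,0,0.045],"delta_rot":[0,-0.01,0]},{"linear":[0.03,0,0.045],"delta_rot":[0,-0.01,0]}]'
python3 -c "
from h import *
print(get_state()['q'].round(1))
for d in(7,4,0):
  p,R=placet((548,-385),-56,-1,0,d);to(p,R);print(p)"
```

```text
clock: 12.45
eef_pos: [557.5, -402.6, 61.1]
tool_rot: [[-0.454, 0.826, 0.334], [0.657, 0.564, -0.5], [-0.602, -0.008, -0.799]]
force: [0.6, 0.2, -5.9]
opening: 35.6
grasp_force: 30.0
clock: 12.85
eef_pos: [558.9, -404.1, 60.2]
tool_rot: [[-0.441, 0.825, 0.353], [0.637, 0.565, -0.525], [-0.632, -0.006, -0.775]]
force: [-5.4, 4.0, 11.2]
opening: 35.3
grasp_force: 30.0
[-42.6  37.4  92.1 -35.6  14.7 -45.4]
lin [ 0.08   0.017 -0.026] rot [-0.0001 -0.021   0.0029] n>= 1.0
[ 555.90259475 -396.71607853   57.23923208]
lin [ 0.097  0.017 -0.049] rot [-0.     -0.0377  0.0029] n>= 1.0
[ 554.36293662 -394.43344148   57.90725931]
lin [ 0.121  0.017 -0.078] rot [ 0.0001 -0.0599  0.0029] n>= 2.0
[ 552.28366616 -391.35079626   58.5721239 ]
```

```bash
python3 -m jog '[{"linear":[0.03,0,-0.015],"delta_rot":[0,-0.01,0]},{"linear":[0.06,0,-0.03],"delta_rot":[0,-0.02,0]},{"linear":[0.08,0,-0.04],"delta_rot":[0,-0.028,0]},{"linear":[0.08,0,-0.04],"delta_rot":[0,-0.028,0]}]'
python3 -c "
from h import *
print(get_state()['q'].round(1))
cv2.imwrite('pics/w2.png',cv2.resize(grab_frame('scene')[180:320,100:320],None,fx=3,fy=3))
"
```

```text
clock: 13.25
eef_pos: [554.1, -397.3, 58.1]
tool_rot: [[-0.408, 0.826, 0.39], [0.588, 0.564, -0.579], [-0.698, -0.006, -0.716]]
force: [-1.5, -2.8, 7.1]
opening: 35.6
grasp_force: 30.0
[-42.   37.7  96.5 -76.2  10.1  -4.4]
```

View pics/w2.png

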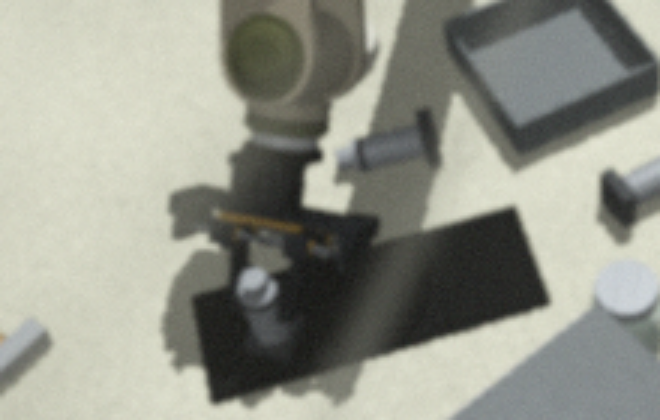

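The die stands nearly upright, its foot touching the mat at about (270,340) in the crop. I'll release it and back off along the tool.

```bash
python3 -m jog '[{"linear":[0,0,0],"delta_rot":[0,0,0]},{"linear":[0,0,0],"delta_rot":[0,0,0]},{"linear":[0,0,0],"delta_rot":[0,0,0]},{"linear":[0,0,0],"delta_rot":[0,0,0]},{"linear":[0,0,0],"delta_rot":[0,0,0]},{"linear":[0,0,0],"delta_rot":[0,0,0]}]' -1
python3 -m jog '[{"linear":[0,0,-0.15],"delta_rot":[0,0,0]},{"linear":[0,0,-0.3],"delta_rot":[0,0,0]},{"linear":[0,0,-0.45],"delta_rot":[0,0,0]},{"linear":[0,0,-0.7],"delta_rot":[0,0,0]},{"linear":[0,0,-1],"delta_rot":[0,0,0]},{"linear":[0,0,-1],"delta_rot":[0,0,0]},{"linear":[0,0,-1],"delta_rot":[0,0,0]}]'
python3 -c "
from h import *
print(get_state()['q'].round(1))
grab_frame('top');im=grab_frame('scene')
for c in('top','scene'):
  for o in look(c,'die1',20): print(c,*o.values())
"
```

```text
clock: 13.9
eef_pos: [553.0, -395.9, 55.2]
tool_rot: [[-0.41, 0.826, 0.387], [0.592, 0.564, -0.576], [-0.694, -0.007, -0.72]]
force: [-0.5, 0.2, 0.1]
opening: 81.3
grasp_force: 0.0
clock: 14.6
eef_pos: [514.5, -338.6, 127.5]
tool_rot: [[-0.41, 0.825, 0.388], [0.591, 0.564, -0.576], [-0.695, -0.007, -0.719]]
force: [1.0, 0.3, 0.1]
opening: 88.1
grasp_force: 0.0
[-39.8  26.6 103.  -56.4  13.5 -23. ]
top 0.97 [322, 142, 360, 161] [664.3   2.8] [105.  52.] 89.6 27 52  [668.8  -2.2]
top 0.93 [325, 88, 348, 124] [811.7   8.1] [113.  48.] 15.5 25 46  [806.   10.6]
top 0.91 [280, 107, 294, 149] [744.5 157.2] [ 48. 113.] -0.1 24 48  [737.8 159.7]
top 0.78 [461, 182, 485, 200] [ 555.1 -394.7] [48. 69.] -60.4 28 45  [ 552.4 -393. ]
top 0.59 [382, 210, 403, 231] [ 458.8 -147.3] [52. 51.] 58.1 48 35  [ 460.2 -145.9]
scene 0.85 [179, 269, 203, 300] [ 529.4 -379.7] [ 54. 114.] -27.3 38 30  [ 531.3 -384.9]
scene 0.71 [302, 232, 335, 258] [6.599e+02 1.000e-01] [ 71. 121.] -89.5 55 30  [666.5  -7. ]
scene 0.71 [337, 251, 368, 278] [808.    6.3] [114.  65.] 7.6 34 53  [802.5  13.1]
scene 0.59 [352, 210, 386, 242] [737.3 156.6] [ 67. 127.] -6.9 39 54  [735.6 162.9]
scene 0.54 [222, 217, 247, 237] [ 442.3 -155.4] [83. 73.] 52.8 72 12  [ 454.1 -151.8]
```

```bash
sed -i 's/,delta=10,T=T):/,delta=10):/; s/ if T==globals.*$//' h.py; python3 -c "
import h; from h import *
h.T=np.radians(52)
s=get_state();print(s['tool_rot'].T@[0,0,1])
p,R=pick((445,-173),-117.2,1,back=110);print(p,R.round(2));to(p,R,[514,-338,227])
"
```

```text
[-0.69320544 -0.0074416  -0.72070163]
[ 404.58677519 -251.63563082   75.98062369] [[-0.26 -0.89  0.38]
 [-0.5   0.46  0.73]
 [-0.82  0.   -0.57]]
lin [ 2.008 -0.405  0.168] rot [-0.5035 -0.0421 -0.4252] n>= 14.0
```

```bash
python3 -m jog '[{"linear":[-0.3,0,-0.3],"delta_rot":[0,0,0]},{"linear":[-0.69,0,-0.72],"delta_rot":[0,0,0]},{"linear":[-0.69,0,-0.72],"delta_rot":[0,0,0]}]'
python3 -m jog '[{"linear":[0.1,-0.05,0],"delta_rot":[-0.04,0,-0.03]},{"linear":[0.2,-0.1,0],"delta_rot":[-0.07,0,-0.06]},{"linear":[0.3,-0.15,0],"delta_rot":[-0.11,-0.01,-0.09]},{"linear":[0.4,-0.2,0],"delta_rot":[-0.14,-0.01,-0.12]},{"linear":[0.5,-0.2,0],"delta_rot":[-0.18,-0.02,-0.15]},{"linear":[0.5,-0.2,0],"delta_rot":[-0.21,-0.02,-0.18]},{"linear":[0.5,-0.2,0],"delta_rot":[-0.25,-0.02,-0.21]},{"linear":[0.5,-0.2,0],"delta_rot":[-0.25,-0.02,-0.21]}]'
python3 -c "
import h; from h import *
h.T=np.radians(52)
print(get_state()['q'].round(1))
p,R=pick((445,-173),-117.2,1,back=180);to(p,R)
p,R=pick((445,-173),-117.2,1,back=110);to(p,R)
"
```

```text
clock: 15.1
eef_pos: [515.2, -338.1, 228.4]
tool_rot: [[-0.41, 0.825, 0.388], [0.592, 0.565, -0.575], [-0.694, -0.006, -0.72]]
force: [0.2, -1.0, 0.7]
opening: 88.5
grasp_force: 0.0
clock: 15.9
eef_pos: [477.3, -318.9, 189.7]
tool_rot: [[-0.646, 0.433, 0.629], [0.353, 0.9, -0.257], [-0.677, 0.056, -0.734]]
force: [0.1, 0.4, -0.0]
opening: 88.3
grasp_force: 0.0
[ -55.2   16.1  105.9   49.    29.3 -155.9]
lin [ 1.198 -0.327 -0.121] rot [-0.3626 -0.0425 -0.3329] n>= 11.0
lin [1.477 0.227 0.204] rot [-0.3626 -0.0425 -0.3329] n>= 11.0
```

```bash
python3 -m jog '[{"linear":[0,0,0],"delta_rot":[0,0,0.047]},{"linear":[0,0,-0.1],"delta_rot":[0,0,0.094]},{"linear":[0,0,-0.2],"delta_rot":[0,0,0.141]},{"linear":[0,0,-0.3],"delta_rot":[0,0,0.188]},{"linear":[0,0,-0.3],"delta_rot":[0,0,0.235]},{"linear":[0,0,-0.3],"delta_rot":[0,0,0.282]},{"linear":[0,0,-0.3],"delta_rot":[0,0,0.329]},{"linear":[0,0,-0.3],"delta_rot":[0,0,0.376]},{"linear":[0,0,-0.3],"delta_rot":[0,0,0.423]},{"linear":[0,0,-0.3],"delta_rot":[0,0,0.47]}]'
python3 -m jog '[{"linear":[0,0,0],"delta_rot":[0,0,0.047]},{"linear":[0,0,0],"delta_rot":[0,0,0.094]},{"linear":[0,0,0],"delta_rot":[0,0,0.141]},{"linear":[0,0,0],"delta_rot":[0,0,0.188]},{"linear":[0,0,0],"delta_rot":[0,0,0.235]},{"linear":[0,0,0],"delta_rot":[0,0,0.282]},{"linear":[0,0,0],"delta_rot":[0,0,0.329]},{"linear":[0,0,0],"delta_rot":[0,0,0.376]},{"linear":[0,0,0],"delta_rot":[0,0,0.423]},{"linear":[0,0,0],"delta_rot":[0,0,0.47]}]'
python3 -c "
import h; from h import *
h.T=np.radians(52)
print(get_state()['q'].round(1))
p,R=pick((445,-173),-117.2,1,back=150);to(p,R);print(p)
"
```

```text
clock: 16.9
eef_pos: [458.5, -311.6, 211.8]
tool_rot: [[0.378, 0.681, 0.627], [0.926, -0.275, -0.259], [-0.004, 0.679, -0.735]]
force: [0.2, 0.3, -0.2]
opening: 88.5
grasp_force: 0.0
clock: 17.9
eef_pos: [458.5, -311.7, 211.8]
tool_rot: [[0.714, -0.312, 0.627], [-0.187, -0.948, -0.259], [0.675, 0.068, -0.735]]
force: [0.4, -0.6, -0.3]
opening: 88.2
grasp_force: 0.0
[-56.8  12.3 106.6  45.8  32.3  16.6]
lin [-1.313 -0.152  0.319] rot [ 0.0862 -0.4074  0.6041] n>= 16.0
[ 389.51852029 -280.95528385   98.63687317]
```

```bash
python3 -m jog '[{"linear":[-0.1,0,0],"delta_rot":[0.005,-0.025,0.038]},{"linear":[-0.2,0,0],"delta_rot":[0.01,-0.05,0.076]},{"linear":[-0.3,0,0],"delta_rot":[0.015,-0.075,0.114]},{"linear":[-0.4,0,0],"delta_rot":[0.02,-0.1,0.152]},{"linear":[-0.5,0,0],"delta_rot":[0.025,-0.125,0.19]},{"linear":[-0.6,0,0],"delta_rot":[0.03,-0.15,0.228]},{"linear":[-0.6,0,0],"delta_rot":[0.038,-0.18,0.266]},{"linear":[-0.6,0,0],"delta_rot":[0.043,-0.204,0.302]},{"linear":[-0.6,0,0],"delta_rot":[0.043,-0.204,0.302]}]'
python3 -c "
import h; from h import *
h.T=np.radians(52)
print(get_state()['q'].round(1))
p,R=pick((445,-173),-117.2,1,back=150);to(p,R);print(p)
"
```

```text
clock: 18.8
eef_pos: [415.7, -302.1, 170.8]
tool_rot: [[0.429, -0.851, 0.301], [-0.899, -0.372, 0.232], [-0.086, -0.37, -0.925]]
force: [-0.2, 0.3, -0.0]
opening: 87.9
grasp_force: 0.0
[-60.3  21.4  90.9  23.2  72.4  87.1]
lin [-0.241  0.412  0.638] rot [ 0.0446 -0.2043  0.3026] n>= 8.0
[ 389.51852029 -280.95528385   98.63687317]
```

```bash
python3 -m jog '[{"linear":[0,0,0],"delta_rot":[0.005,-0.025,0.038]},{"linear":[0,0,0],"delta_rot":[0.01,-0.05,0.076]},{"linear":[-0.05,0.1,0.1],"delta_rot":[0.015,-0.075,0.114]},{"linear":[-0.1,0.2,0.2],"delta_rot":[0.02,-0.1,0.152]},{"linear":[-0.15,0.3,0.3],"delta_rot":[0.025,-0.125,0.19]},{"linear":[-0.2,0.4,0.4],"delta_rot":[0.03,-0.15,0.228]},{"linear":[-0.24,0.41,0.5],"delta_rot":[0.038,-0.18,0.266]},{"linear":[-0.24,0.41,0.6],"delta_rot":[0.044,-0.204,0.302]},{"linear":[-0.24,0.41,0.64],"delta_rot":[0.044,-0.204,0.302]},{"linear":[-0.24,0.41,0.64],"delta_rot":[0.044,-0.204,0.302]}]'
python3 -c "
import h; from h import *
h.T=np.radians(52)
print(get_state()['q'].round(1))
grab_frame('wrist');grab_frame('top')
for c in('wrist','top'):
  for o in look(c,'die1',20): print(c,*o.values())
p,R=pick((445,-173),-117.2,1,back=50);to(p,R);print(p)
"
```

```text
clock: 19.8
eef_pos: [389.7, -279.1, 99.0]
tool_rot: [[-0.253, -0.893, 0.373], [-0.511, 0.451, 0.732], [-0.822, -0.005, -0.57]]
force: [0.8, 0.0, 1.1]
opening: 88.2
grasp_force: 0.0
[-69.7  38.9  91.7  37.2  92.9 123.6]
wrist 0.96 [248, 245, 294, 267] [763.3 192.8] [371. 108.] 57.1 39 39  [743.6 179.5]
wrist 0.83 [299, 144, 345, 227] [ 464.8 -139.1] [245.  59.] 63.9 59 33  [ 452.9 -155.7]
wrist 0.77 [223, 220, 270, 255] [673.5   1.3] [264.  73.] 55.9 64 42  [664.8 -13.1]
top 0.97 [279, 108, 296, 150] [744.4 157.8] [114.  45.] 2.5 21 45  [738.1 160.1]
top 0.8 [382, 212, 420, 239] [ 446.4 -171.9] [113.  49.] 62.9 49 25  [ 447.4 -167.2]
top 0.73 [322, 145, 357, 161] [664.6   3. ] [105.  52.] 89.2 27 52  [668.2  -3. ]
top 0.72 [463, 180, 485, 200] [ 555.1 -397.7] [46. 71.] -60.9 28 42  [ 553.  -396.4]
top 0.68 [324, 88, 348, 125] [812.2  10.5] [112.  45.] 19.0 29 45  [807.7  11.2]
lin [ 0.018 -0.005  0.995] rot [ 0.0007 -0.0016  0.0025] n>= 2.0
[ 427.18915754 -207.65615127   41.99624948]
```

```bash
python3 -m jog '[{"linear":[0.02,0,0.3],"delta_rot":[0,0,0]},{"linear":[0.02,0,0.6],"delta_rot":[0,0,0]},{"linear":[0.02,0,0.8],"delta_rot":[0,0,0]},{"linear":[0.02,0,1],"delta_rot":[0,0,0]},{"linear":[0.02,0,1],"delta_rot":[0,0,0]}]'
python3 -m jog '[{"linear":[0,0,0.15],"delta_rot":[0,0,0]},{"linear":[0,0,0.3],"delta_rot":[0,0,0]},{"linear":[0,0,0.4],"delta_rot":[0,0,0]},{"linear":[0,0,0.5],"delta_rot":[0,0,0]},{"linear":[0,0,0.5],"delta_rot":[0,0,0]},{"linear":[0,0,0.5],"delta_rot":[0,0,0]}]'
python3 -m jog '[{"linear":[0,0,0],"delta_rot":[0,0,0]},{"linear":[0,0,0],"delta_rot":[0,0,0]},{"linear":[0,0,0],"delta_rot":[0,0,0]},{"linear":[0,0,0],"delta_rot":[0,0,0]},{"linear":[0,0,0],"delta_rot":[0,0,0]},{"linear":[0,0,0],"delta_rot":[0,0,0]},{"linear":[0,0,0],"delta_rot":[0,0,0]},{"linear":[0,0,0],"delta_rot":[0,0,0]}]' 1
python3 -m jog '[{"linear":[-0.15,0,-0.1],"delta_rot":[0,0,0]},{"linear":[-0.3,0,-0.2],"delta_rot":[0,0,0]},{"linear":[-0.6,0,-0.4],"delta_rot":[0,0,0]},{"linear":[-0.8,0,-0.6],"delta_rot":[0,0,0]},{"linear":[-1,0,-0.7],"delta_rot":[0,0,0]},{"linear":[-1,0,-0.7],"delta_rot":[0,0,0]},{"linear":[-1,0,-0.7],"delta_rot":[0,0,0]}]'
python3 -c "
import h; from h import *
h.T=np.radians(52)
print(get_state()['q'].round(1))
for a in(-10,-25,-40):
  p,R=place((580,-284),a,1,lift=70);to(p,R);print(p)
"
```

```text
clock: 20.5
eef_pos: [426.8, -205.3, 40.9]
tool_rot: [[-0.254, -0.893, 0.372], [-0.508, 0.45, 0.734], [-0.823, -0.002, -0.568]]
force: [-0.0, -0.3, 0.2]
opening: 88.3
grasp_force: 0.0
clock: 21.1
eef_pos: [445.5, -170.5, 12.6]
tool_rot: [[-0.256, -0.892, 0.374], [-0.508, 0.453, 0.733], [-0.823, -0.003, -0.568]]
force: [-0.6, 0.6, 0.7]
opening: 88.3
grasp_force: 0.0
clock: 21.9
eef_pos: [445.3, -170.4, 12.7]
tool_rot: [[-0.256, -0.892, 0.374], [-0.508, 0.453, 0.733], [-0.823, -0.002, -0.568]]
force: [-0.7, -0.1, 0.3]
opening: 35.1
grasp_force: 29.9
clock: 22.6
eef_pos: [444.6, -170.9, 133.9]
tool_rot: [[-0.256, -0.892, 0.373], [-0.508, 0.453, 0.732], [-0.822, -0.002, -0.569]]
force: [0.4, 0.7, -5.7]
opening: 35.3
grasp_force: 30.0
[-58.9  32.3  98.6  44.4  87.4 129.8]
lin [ 0.273 -1.779 -0.27 ] rot [-0.0974  0.3466 -0.6369] n>= 16.0
[ 586.06308194 -285.06908493  127.11989246]
lin [ 0.282 -1.781 -0.283] rot [-0.0846  0.3925 -0.5524] n>= 15.0
[ 585.57978789 -286.60189783  127.11989246]
lin [ 0.291 -1.78  -0.296] rot [-0.0715  0.4309 -0.4656] n>= 14.0
[ 584.71624052 -287.95739568  127.11989246]
```

```bash
python3 -m jog '[{"linear":[-0.1,-0.1,-0.1],"delta_rot":[-0.005,0.025,-0.035]},{"linear":[-0.2,-0.2,-0.1],"delta_rot":[-0.01,0.05,-0.07]},{"linear":[-0.3,-0.3,-0.1],"delta_rot":[-0.015,0.075,-0.105]},{"linear":[-0.3,-0.4,-0.2],"delta_rot":[-0.02,0.1,-0.14]},{"linear":[-0.3,-0.5,-0.2],"delta_rot":[-0.025,0.125,-0.175]},{"linear":[-0.3,-0.6,-0.2],"delta_rot":[-0.03,0.15,-0.21]},{"linear":[-0.3,-0.7,-0.2],"delta_rot":[-0.036,0.172,-0.245]},{"linear":[-0.3,-0.8,-0.2],"delta_rot":[-0.042,0.196,-0.276]},{"linear":[-0.3,-0.8,-0.2],"delta_rot":[-0.042,0.196,-0.276]}]'
python3 -c "
import h; from h import *
h.T=np.radians(52)
print(get_state()['q'].round(1))
for a in(-25,-40):
  p,R=place((580,-284),a,1,lift=70);to(p,R);print(p)
"
```

```text
clock: 23.5
eef_pos: [516.3, -205.5, 169.4]
tool_rot: [[0.375, -0.883, 0.282], [-0.916, -0.306, 0.259], [-0.143, -0.355, -0.924]]
force: [0.2, -0.7, -4.3]
opening: 35.7
grasp_force: 30.0
[-44.3  23.8  87.   24.1  69.6 106.4]
lin [ 1.063 -0.213  0.375] rot [-0.0429  0.1972 -0.276 ] n>= 8.0
[ 585.57978789 -286.60189783  127.11989246]
lin [ 1.072 -0.202  0.369] rot [-0.0677  0.2198 -0.1966] n>= 7.0
[ 584.71624052 -287.95739568  127.11989246]
```

```bash
python3 -m jog '[{"linear":[0.1,0,0],"delta_rot":[-0.005,0.025,-0.035]},{"linear":[0.2,0,0],"delta_rot":[-0.01,0.05,-0.07]},{"linear":[0.3,-0.05,0],"delta_rot":[-0.015,0.075,-0.105]},{"linear":[0.45,-0.1,0.1],"delta_rot":[-0.02,0.1,-0.14]},{"linear":[0.6,-0.15,0.2],"delta_rot":[-0.025,0.125,-0.175]},{"linear":[0.75,-0.2,0.3],"delta_rot":[-0.03,0.15,-0.21]},{"linear":[0.9,-0.21,0.37],"delta_rot":[-0.036,0.172,-0.245]},{"linear":[1,-0.21,0.37],"delta_rot":[-0.043,0.197,-0.276]},{"linear":[1,-0.21,0.37],"delta_rot":[-0.043,0.197,-0.276]},{"linear":[1,-0.21,0.37],"delta_rot":[-0.043,0.197,-0.276]}]'
python3 -c "
import h; from h import *
h.T=np.radians(52)
print(get_state()['q'].round(1))
for l in(50,4):
  p,R=place((580,-284),-25,1,lift=l);to(p,R);print(p)
"
```

```text
clock: 24.5
eef_pos: [581.8, -282.0, 128.5]
tool_rot: [[0.713, -0.428, 0.555], [-0.341, -0.904, -0.259], [0.612, -0.005, -0.791]]
force: [-0.1, -0.3, -4.0]
opening: 35.5
grasp_force: 29.9
[-39.9  27.2  96.7  25.9  21.2  54.2]
lin [-0.088  0.026  0.202] rot [-0.0001  0.0013 -0.0025] n>= 1.0
[ 585.57978789 -286.60189783  107.11989246]
lin [-0.37   0.028  0.566] rot [-0.0001  0.0013 -0.0025] n>= 2.0
[ 585.57978789 -286.60189783   61.11989246]
```

```bash
python3 -m jog '[{"linear":[-0.07,0.03,0.1],"delta_rot":[0,0,0]},{"linear":[-0.14,0.03,0.2],"delta_rot":[0,0,0]},{"linear":[-0.21,0.03,0.3],"delta_rot":[0,0,0]},{"linear":[-0.28,0.03,0.4],"delta_rot":[0,0,0]},{"linear":[-0.33,0.03,0.5],"delta_rot":[0,0,0]},{"linear":[-0.37,0.03,0.57],"delta_rot":[0,0,0]},{"linear":[-0.37,0.03,0.57],"delta_rot":[0,0,0]},{"linear":[-0.37,0.03,0.57],"delta_rot":[0,0,0]}]'
python3 -m jog '[{"linear":[-0.01,0,0.01],"delta_rot":[0,0,0]},{"linear":[-0.02,0,0.025],"delta_rot":[0,0,0]},{"linear":[-0.02,0,0.025],"delta_rot":[0,0,0]}]'
python3 -c "
from h import *
print(get_state()['q'].round(1))"
```

```text
clock: 25.3
eef_pos: [587.0, -287.8, 62.8]
tool_rot: [[0.712, -0.426, 0.559], [-0.336, -0.905, -0.261], [0.617, -0.002, -0.787]]
force: [-0.8, 0.5, -4.0]
opening: 35.2
grasp_force: 29.9
clock: 25.6
eef_pos: [586.7, -287.7, 59.3]
tool_rot: [[0.712, -0.425, 0.558], [-0.335, -0.905, -0.262], [0.617, -0.0, -0.787]]
force: [-0.4, -0.6, -4.4]
opening: 35.2
grasp_force: 29.9
[-40.   34.4  99.4  45.6  12.8  33.4]
```

```bash
python3 -m jog '[{"linear":[-0.01,0,0.013],"delta_rot":[0,0,0]},{"linear":[-0.016,0,0.02],"delta_rot":[0,0,0]},{"linear":[-0.016,0,0.02],"delta_rot":[0,0,0]}]'
python3 -m jog '[{"linear":[-0.01,0,0.013],"delta_rot":[0,0,0]},{"linear":[-0.016,0,0.02],"delta_rot":[0,0,0]},{"linear":[-0.016,0,0.02],"delta_rot":[0,0,0]}]'
```

```text
clock: 25.9
eef_pos: [586.7, -287.7, 56.6]
tool_rot: [[0.713, -0.425, 0.558], [-0.335, -0.905, -0.262], [0.617, -0.0, -0.787]]
force: [0.0, -0.2, -4.5]
opening: 35.6
grasp_force: 29.9
clock: 26.2
eef_pos: [587.3, -287.9, 55.8]
tool_rot: [[0.711, -0.425, 0.56], [-0.333, -0.905, -0.264], [0.619, 0.001, -0.785]]
force: [-4.2, 3.8, 7.4]
opening: 35.5
grasp_force: 29.9
```

Contact. I'll release and retract along the tool.

```bash
python3 -m jog '[{"linear":[0,0,0],"delta_rot":[0,0,0]},{"linear":[0,0,0],"delta_rot":[0,0,0]},{"linear":[0,0,0],"delta_rot":[0,0,0]},{"linear":[0,0,0],"delta_rot":[0,0,0]},{"linear":[0,0,0],"delta_rot":[0,0,0]},{"linear":[0,0,0],"delta_rot":[0,0,0]}]' -1
python3 -m jog '[{"linear":[0,0,-0.15],"delta_rot":[0,0,0]},{"linear":[0,0,-0.3],"delta_rot":[0,0,0]},{"linear":[0,0,-0.45],"delta_rot":[0,0,0]},{"linear":[0,0,-0.7],"delta_rot":[0,0,0]},{"linear":[0,0,-1],"delta_rot":[0,0,0]},{"linear":[0,0,-1],"delta_rot":[0,0,0]},{"linear":[0,0,-1],"delta_rot":[0,0,0]}]'
python3 -c "
import h; from h import *
print(get_state()['q'].round(1))
im=grab_frame('top')
for o in look('top','die1',20): print(*o.values())
cv2.imwrite('pics/s2.png',cv2.resize(grab_frame('scene')[180:330,100:340],None,fx=3,fy=3))
h.T=np.radians(45)
for sg in(1,-1):
  p,R=pick((664,3),89.6,sg,back=110);to(p,R);print(p)
"
```

```text
clock: 26.8
eef_pos: [586.7, -287.8, 54.1]
tool_rot: [[0.712, -0.425, 0.558], [-0.335, -0.905, -0.262], [0.617, 0.0, -0.787]]
force: [-0.1, 0.2, 0.2]
opening: 81.2
grasp_force: 0.0
clock: 27.5
eef_pos: [531.1, -261.8, 133.1]
tool_rot: [[0.712, -0.425, 0.559], [-0.334, -0.905, -0.263], [0.618, 0.0, -0.786]]
force: [-0.5, 0.1, -0.4]
opening: 88.2
grasp_force: 0.0
[-42.2  22.7 105.   34.6  18.5  43.2]
0.98 [278, 108, 297, 147] [742.9 157.6] [112.  45.] 2.6 27 45  [736.8 160. ]
0.88 [327, 89, 350, 123] [812.8   7.5] [114.  50.] 16.9 25 48  [805.7   9.7]
0.85 [321, 143, 358, 163] [664.7   3.6] [105.  49.] 87.4 22 49  [ 6.686e+02 -6.000e-01]
0.73 [465, 183, 485, 199] [ 556.2 -396.2] [45. 70.] -62.3 26 43  [ 553.7 -394.7]
0.7 [429, 170, 450, 191] [ 584.4 -289.4] [56. 60.] -27.3 26 44  [ 583.  -288.1]
lin [-0.492 -3.695  0.204] rot [-0.0622 -0.2986 -0.6778] n>= 16.0
[664.56475305  83.89360071  85.60200482]
lin [-0.492 -3.695  0.204] rot [-0.2488  0.0519  0.2642] n>= 8.0
[664.56475305  83.89360071  85.60200482]
```

View pics/s2.png

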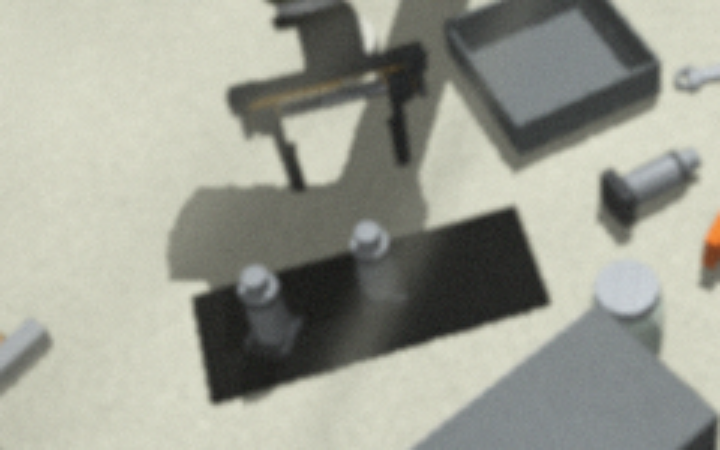

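Both placed dies stand on the mat, at (265,310) and (375,265) in the crop. Now die A.

```bash
python3 -m jog '[{"linear":[0.18,-0.27,-0.43],"delta_rot":[0,0,0]},{"linear":[0.36,-0.54,-0.86],"delta_rot":[0,0,0]},{"linear":[0.36,-0.54,-0.86],"delta_rot":[0,0,0]},{"linear":[0.36,-0.54,-0.86],"delta_rot":[0,0,0]}]'
python3 -m jog '[{"linear":[0,-0.12,0],"delta_rot":[-0.004,-0.018,-0.042]},{"linear":[0,-0.24,0],"delta_rot":[-0.008,-0.036,-0.084]},{"linear":[0,-0.36,0],"delta_rot":[-0.012,-0.054,-0.126]},{"linear":[0,-0.48,0],"delta_rot":[-0.016,-0.072,-0.168]},{"linear":[-0.09,-0.6,0],"delta_rot":[-0.02,-0.09,-0.21]},{"linear":[-0.09,-0.72,0],"delta_rot":[-0.024,-0.11,-0.252]},{"linear":[-0.09,-0.84,-0.07],"delta_rot":[-0.028,-0.13,-0.294]},{"linear":[-0.09,-0.94,-0.07],"delta_rot":[-0.031,-0.149,-0.339]},{"linear":[-0.09,-0.94,-0.07],"delta_rot":[-0.031,-0.149,-0.339]}]'
python3 -c "
import h; from h import *
print(get_state()['q'].round(1))
h.T=np.radians(45)
p,R=pick((664.5,3.2),88.8,1,back=150);to(p,R);print(p)
"
```

```text
clock: 28.05
eef_pos: [532.4, -201.4, 224.2]
tool_rot: [[0.712, -0.423, 0.561], [-0.332, -0.906, -0.263], [0.619, 0.001, -0.785]]
force: [-0.1, -0.3, -1.3]
opening: 88.1
grasp_force: 0.0
clock: 28.95
eef_pos: [562.1, -111.1, 219.9]
tool_rot: [[0.86, 0.491, 0.142], [0.503, -0.768, -0.396], [-0.085, 0.412, -0.907]]
force: [0.1, -0.9, -0.7]
opening: 88.2
grasp_force: 0.0
[-14.2  21.5  82.2 -22.9  63.7  52.4]
lin [ 2.126 -1.659  0.235] rot [-0.029  -0.1511 -0.3332] n>= 8.0
[666.82154684 114.02948884 112.10680675]
```

```bash
python3 -m jog '[{"linear":[0.2,-0.1,-0.1],"delta_rot":[-0.004,-0.019,-0.042]},{"linear":[0.4,-0.3,-0.1],"delta_rot":[-0.008,-0.038,-0.084]},{"linear":[0.6,-0.5,-0.1],"delta_rot":[-0.012,-0.057,-0.126]},{"linear":[0.8,-0.65,-0.1],"delta_rot":[-0.016,-0.076,-0.168]},{"linear":[1,-0.8,-0.1],"delta_rot":[-0.02,-0.095,-0.21]},{"linear":[1,-0.8,-0.1],"delta_rot":[-0.024,-0.114,-0.252]},{"linear":[1,-0.8,-0.1],"delta_rot":[-0.027,-0.133,-0.294]},{"linear":[1,-0.8,-0.1],"delta_rot":[-0.029,-0.151,-0.333]},{"linear":[1,-0.8,-0.1],"delta_rot":[-0.029,-0.151,-0.333]}]'
python3 -c "
import h; from h import *
print(get_state()['q'].round(1))
h.T=np.radians(45)
im=grab_frame('top')
for o in look('top','die1',20): print(*o.values())
p,R=pick((664.5,3.2),88.8,1,back=150);to(p,R);print(p)
"
```

```text
clock: 29.85
eef_pos: [606.6, 3.0, 187.1]
tool_rot: [[0.017, 1.0, -0.019], [0.663, -0.025, -0.749], [-0.749, 0.0, -0.663]]
force: [-0.4, 0.5, -0.0]
opening: 87.9
grasp_force: 0.0
[  6.7  37.4  70.2 -48.1  84.3  18.5]
0.81 [327, 86, 350, 125] [810.7  15.6] [109.  46.] 25.7 23 46  [806.1  10.9]
0.7 [460, 181, 483, 202] [ 555.2 -397.6] [49. 71.] -60.4 32 46  [ 552.5 -396.1]
0.66 [427, 170, 449, 193] [ 583.8 -287.3] [55. 59.] -24.4 32 45  [ 583.1 -285.9]
0.66 [280, 108, 293, 134] [764.9 160.6] [70. 35.] 26.0 20 9  [768.7 160.9]
0.65 [322, 142, 357, 158] [665.8   1.3] [108.  55.] 89.6 21 55  [668.9  -4.1]
0.4 [220, 205, 240, 227] [477.5 328. ] [65. 56.] 89.6 41 38  [477.4 329.2]
0.39 [294, 189, 368, 255] [468.5  36.7] [184. 182.] 78.1 144 182  [461.4  32.9]
lin [ 1.328  0.56  -0.333] rot [-0.0005 -0.0005 -0.0032] n>= 3.0
[666.82154684 114.02948884 112.10680675]
```

```bash
python3 -m jog '[{"linear":[0.2,0.3,-0.33],"delta_rot":[0,0,0]},{"linear":[0.5,0.56,-0.33],"delta_rot":[0,0,0]},{"linear":[0.8,0.56,-0.33],"delta_rot":[0,0,0]},{"linear":[1,0.56,-0.33],"delta_rot":[0,0,0]},{"linear":[1,0.56,-0.33],"delta_rot":[0,0,0]}]'
python3 -m jog '[{"linear":[0.15,0,0],"delta_rot":[0,0,0]},{"linear":[0.33,0,0],"delta_rot":[0,0,0]},{"linear":[0.33,0,0],"delta_rot":[0,0,0]},{"linear":[0.33,0,0],"delta_rot":[0,0,0]}]'
python3 -c "
import h; from h import *
print(get_state()['q'].round(1))
h.T=np.radians(45)
grab_frame('wrist')
for o in look('wrist','die1',20): print(*o.values())
p,R=pick((664.8,3),88.8,1,back=50);to(p,R);print(p)
"
```

```text
clock: 30.45
eef_pos: [665.0, 93.4, 135.0]
tool_rot: [[0.019, 1.0, -0.018], [0.662, -0.026, -0.749], [-0.749, 0.003, -0.662]]
force: [0.1, -0.4, 0.3]
opening: 88.1
grasp_force: 0.0
clock: 30.85
eef_pos: [666.4, 114.6, 112.7]
tool_rot: [[0.021, 1.0, -0.015], [0.661, -0.026, -0.75], [-0.75, 0.006, -0.662]]
force: [-0.8, -0.0, -0.1]
opening: 88.4
grasp_force: 0.0
[ 15.1  50.6  54.8 -46.1  91.5  22.7]
0.79 [418, 151, 556, 224] [820.4  -4.1] [114. 151.] -69.8 20 97  [809.4  11. ]
0.74 [361, 0, 604, 121] [747.7 149.2] [118.  83.] 6.1 40 83  [739.5 159.7]
0.61 [255, 266, 271, 293] [ 515.8 -454. ] [296.  23.] 78.9 23 8  [ 527.9 -407.3]
0.57 [296, 141, 351, 234] [666.  -24.1] [205.  56.] 85.5 32 56  [665.8 -10.1]
0.56 [263, 251, 296, 291] [ 559.1 -409. ] [395.  49.] 80.6 49 49  [ 567.  -359.3]
lin [0.008 0.004 1.012] rot [ 0.0002  0.0003 -0.0027] n>= 3.0
[665.55305233  38.9503426   45.84480193]
```

```bash
python3 -m jog '[{"linear":[0.01,0,0.3],"delta_rot":[0,0,0]},{"linear":[0.01,0,0.6],"delta_rot":[0,0,0]},{"linear":[0.01,0,0.8],"delta_rot":[0,0,0]},{"linear":[0.01,0,1],"delta_rot":[0,0,0]},{"linear":[0.01,0,1],"delta_rot":[0,0,0]}]'
python3 -m jog '[{"linear":[0,0,0.15],"delta_rot":[0,0,0]},{"linear":[0,0,0.3],"delta_rot":[0,0,0]},{"linear":[0,0,0.4],"delta_rot":[0,0,0]},{"linear":[0,0,0.5],"delta_rot":[0,0,0]},{"linear":[0,0,0.5],"delta_rot":[0,0,0]},{"linear":[0,0,0.5],"delta_rot":[0,0,0]}]'
python3 -m jog '[{"linear":[0,0,0],"delta_rot":[0,0,0]},{"linear":[0,0,0],"delta_rot":[0,0,0]},{"linear":[0,0,0],"delta_rot":[0,0,0]},{"linear":[0,0,0],"delta_rot":[0,0,0]},{"linear":[0,0,0],"delta_rot":[0,0,0]},{"linear":[0,0,0],"delta_rot":[0,0,0]},{"linear":[0,0,0],"delta_rot":[0,0,0]},{"linear":[0,0,0],"delta_rot":[0,0,0]}]' 1
python3 -m jog '[{"linear":[-0.15,0,-0.12],"delta_rot":[0,0,0]},{"linear":[-0.3,0,-0.25],"delta_rot":[0,0,0]},{"linear":[-0.6,0,-0.5],"delta_rot":[0,0,0]},{"linear":[-0.8,0,-0.7],"delta_rot":[0,0,0]},{"linear":[-1,0,-0.85],"delta_rot":[0,0,0]},{"linear":[-1,0,-0.85],"delta_rot":[0,0,0]},{"linear":[-1,0,-0.85],"delta_rot":[0,0,0]}]'
python3 -c "
import h; from h import *
h.T=np.radians(45)
print(get_state()['q'].round(1))
for a in(-5,-25,-40):
  p,R=placet((621,-189),a,1,70,8);to(p,R);print(p)
"
```

```text
clock: 31.45
eef_pos: [664.3, 38.1, 44.8]
tool_rot: [[0.021, 1.0, -0.019], [0.661, -0.028, -0.75], [-0.75, 0.003, -0.661]]
force: [-0.7, 0.5, -0.3]
opening: 88.5
grasp_force: 0.0
clock: 32.05
eef_pos: [664.2, 2.7, 12.8]
tool_rot: [[0.021, 1.0, -0.016], [0.661, -0.026, -0.75], [-0.75, 0.006, -0.662]]
force: [-0.2, 0.3, -0.3]
opening: 88.4
grasp_force: 0.0
clock: 32.85
eef_pos: [664.4, 2.9, 12.9]
tool_rot: [[0.021, 1.0, -0.015], [0.661, -0.025, -0.75], [-0.75, 0.006, -0.662]]
force: [1.5, 1.7, 0.3]
opening: 35.8
grasp_force: 29.7
clock: 33.55
eef_pos: [662.9, 0.3, 144.1]
tool_rot: [[0.022, 1.0, -0.016], [0.662, -0.026, -0.749], [-0.749, 0.006, -0.662]]
force: [-1.0, 0.3, -5.1]
opening: 35.2
grasp_force: 29.9
[  6.   44.7  62.4 -48.4  83.9  18. ]
lin [-1.136 -0.226  1.549] rot [0.0576 0.3562 0.5566] n>= 14.0
[ 635.31385967 -190.25230045  126.42972902]
lin [-1.168 -0.238  1.585] rot [0.0687 0.2978 0.6686] n>= 16.0
[ 634.02231633 -195.07240583  126.42972902]
lin [-1.189 -0.257  1.609] rot [0.0766 0.2451 0.7493] n>= 17.0
[ 632.00693738 -198.2359171   126.42972902]
```

```bash
python3 -m jog '[{"linear":[-0.1,-0.05,0],"delta_rot":[0.004,0.019,0.042]},{"linear":[-0.2,-0.1,0],"delta_rot":[0.008,0.037,0.084]},{"linear":[-0.3,-0.2,0],"delta_rot":[0.013,0.056,0.126]},{"linear":[-0.4,-0.3,0.1],"delta_rot":[0.017,0.075,0.168]},{"linear":[-0.5,-0.35,0.1],"delta_rot":[0.021,0.093,0.21]},{"linear":[-0.6,-0.4,0.15],"delta_rot":[0.026,0.112,0.252]},{"linear":[-0.7,-0.4,0.2],"delta_rot":[0.03,0.13,0.294]},{"linear":[-0.7,-0.4,0.2],"delta_rot":[0.034,0.149,0.334]},{"linear":[-0.7,-0.4,0.2],"delta_rot":[0.034,0.149,0.334]}]'
python3 -c "
import h; from h import *
h.T=np.radians(45)
print(get_state()['q'].round(1))
for a in(-15,-25):
  p,R=placet((621,-189),a,1,80,8);to(p,R);print(p)
"
```

```text
clock: 34.45
eef_pos: [620.2, -60.8, 181.9]
tool_rot: [[0.868, 0.479, 0.126], [0.487, -0.778, -0.397], [-0.092, 0.406, -0.909]]
force: [-0.8, -0.5, -4.9]
opening: 35.4
grasp_force: 29.9
[ -7.8  29.5  75.1 -24.3  66.2  59.9]
lin [-0.473  0.912  0.955] rot [0.053  0.1673 0.2828] n>= 7.0
[ 634.87894029 -192.71885084  136.42972902]
lin [-0.492  0.926  0.963] rot [0.0345 0.1497 0.3341] n>= 8.0
[ 634.02231633 -195.07240583  136.42972902]
```

```bash
python3 -m jog '[{"linear":[-0.06,0.1,0.1],"delta_rot":[0.004,0.019,0.042]},{"linear":[-0.12,0.2,0.2],"delta_rot":[0.008,0.037,0.084]},{"linear":[-0.18,0.3,0.3],"delta_rot":[0.013,0.056,0.126]},{"linear":[-0.24,0.4,0.4],"delta_rot":[0.017,0.075,0.168]},{"linear":[-0.3,0.5,0.5],"delta_rot":[0.021,0.093,0.21]},{"linear":[-0.36,0.6,0.65],"delta_rot":[0.026,0.112,0.252]},{"linear":[-0.42,0.75,0.8],"delta_rot":[0.03,0.13,0.294]},{"linear":[-0.49,0.93,0.96],"delta_rot":[0.034,0.15,0.334]},{"linear":[-0.49,0.93,0.96],"delta_rot":[0.034,0.15,0.334]},{"linear":[-0.49,0.93,0.96],"delta_rot":[0.034,0.15,0.334]}]'
python3 -c "
import h; from h import *
h.T=np.radians(45)
print(get_state()['q'].round(1))
for d in(8,4):
  p,R=placet((621,-189),-25,1,8,d);to(p,R);print(p)
"
```

```text
clock: 35.45
eef_pos: [635.5, -193.7, 136.2]
tool_rot: [[0.728, -0.417, 0.545], [-0.331, -0.909, -0.253], [0.6, 0.004, -0.8]]
force: [-0.3, 0.2, -4.2]
opening: 35.5
grasp_force: 29.9
[-27.8  28.1  92.5   4.6  22.5  83.1]
lin [-0.437  0.016  0.569] rot [-0.0003  0.0006  0.0024] n>= 2.0
[ 634.02231633 -195.07240583   64.42972902]
lin [-0.46   0.016  0.54 ] rot [-0.0004  0.0228  0.0023] n>= 2.0
[ 630.73916419 -193.54144685   65.30674721]
```

```bash
python3 -m jog '[{"linear":[-0.08,0.02,0.1],"delta_rot":[0,0,0]},{"linear":[-0.16,0.02,0.2],"delta_rot":[0,0,0]},{"linear":[-0.24,0.02,0.3],"delta_rot":[0,0,0]},{"linear":[-0.31,0.02,0.4],"delta_rot":[0,0.005,0]},{"linear":[-0.38,0.02,0.48],"delta_rot":[0,0.01,0]},{"linear":[-0.45,0.02,0.55],"delta_rot":[0,0.015,0]},{"linear":[-0.45,0.02,0.55],"delta_rot":[0,0.015,0]},{"linear":[-0.45,0.02,0.55],"delta_rot":[0,0.015,0]}]'
python3 -m jog '[{"linear":[-0.01,0,0.015],"delta_rot":[0,0,0]},{"linear":[-0.02,0,0.03],"delta_rot":[0,0,0]},{"linear":[-0.03,0,0.04],"delta_rot":[0,0,0]},{"linear":[-0.03,0,0.04],"delta_rot":[0,0,0]}]'
python3 -c "
import h; from h import *
h.T=np.radians(45)
print(get_state()['q'].round(1))
for d in(5,0):
  p,R=placet((621,-189),-25,1,0,d);to(p,R);print(p)
"
```

```text
clock: 36.25
eef_pos: [637.6, -196.6, 74.5]
tool_rot: [[0.704, -0.417, 0.575], [-0.323, -0.909, -0.263], [0.632, -0.0, -0.775]]
force: [-0.1, -0.1, -4.7]
opening: 35.2
grasp_force: 29.9
clock: 36.65
eef_pos: [638.2, -197.6, 70.5]
tool_rot: [[0.706, -0.418, 0.572], [-0.326, -0.908, -0.262], [0.629, -0.001, -0.777]]
force: [0.1, 0.4, -5.1]
opening: 35.5
grasp_force: 29.9
[-28.2  34.3  96.9  13.   10.1  74.6]
lin [-0.144 -0.005  0.057] rot [-0.0013  0.0055  0.0009] n>= 1.0
[ 631.56502986 -193.92655433   57.11123745]
lin [-0.174 -0.006  0.021] rot [-0.0014  0.0333  0.0009] n>= 1.0
[ 627.40856382 -191.98836239   57.92893219]
```

```bash
python3 -c "
import h; from h import *
h.T=np.radians(45)
for l in(12,3,0):
  p,R=placet((622,-191),-25,1,l,11);to(p,R);print(p)
"
```

```text
lin [-0.022  0.009  0.02 ] rot [-0.0013 -0.0278  0.001 ] n>= 1.0
[ 637.44390953 -198.20161329   67.60725528]
lin [-0.079  0.009  0.09 ] rot [-0.0013 -0.0278  0.001 ] n>= 1.0
[ 637.44390953 -198.20161329   58.60725528]
lin [-0.098  0.009  0.113] rot [-0.0013 -0.0278  0.001 ] n>= 1.0
[ 637.44390953 -198.20161329   55.60725528]
```

```bash
python3 -m jog '[{"linear":[-0.02,0.01,0.02],"delta_rot":[0,-0.028,0]},{"linear":[-0.04,0.01,0.045],"delta_rot":[0,-0.028,0]},{"linear":[-0.06,0.01,0.07],"delta_rot":[0,-0.028,0]},{"linear":[-0.075,0.01,0.085],"delta_rot":[0,-0.028,0]},{"linear":[-0.075,0.01,0.085],"delta_rot":[0,-0.028,0]}]'
python3 -m jog '[{"linear":[-0.01,0,0.015],"delta_rot":[0,0,0]},{"linear":[-0.02,0,0.025],"delta_rot":[0,0,0]},{"linear":[-0.02,0,0.025],"delta_rot":[0,0,0]}]'
python3 -c "
import h; from h import *
h.T=np.radians(45)
print(get_state()['q'].round(1))
for d in(11,5,0):
  p,R=placet((621,-189),-25,1,0,d);to(p,R);print(p)
"
```

```text
clock: 37.15
eef_pos: [637.9, -198.3, 60.1]
tool_rot: [[0.751, -0.418, 0.511], [-0.346, -0.908, -0.234], [0.562, -0.001, -0.827]]
force: [-0.8, 0.8, 2.9]
opening: 35.4
grasp_force: 29.8
clock: 37.45
eef_pos: [639.1, -198.4, 59.8]
tool_rot: [[0.748, -0.418, 0.515], [-0.345, -0.909, -0.236], [0.567, -0.001, -0.824]]
force: [-4.5, 7.1, 18.4]
opening: 35.4
grasp_force: 29.9
[-28.1  35.3  94.2   7.2  16.2  80.3]
lin [-0.051 -0.009  0.016] rot [-0.0013 -0.0029  0.0012] n>= 1.0
[ 636.44390953 -196.20161329   55.60725528]
lin [-0.087 -0.009 -0.027] rot [-0.0014  0.0304  0.0011] n>= 1.0
[ 631.56502986 -193.92655433   57.11123745]
lin [-0.12 -0.01 -0.06] rot [-0.0014  0.0582  0.0011] n>= 2.0
[ 627.40856382 -191.98836239   57.92893219]
```

```bash
python3 -m jog '[{"linear":[-0.02,0,-0.015],"delta_rot":[0,0.01,0]},{"linear":[-0.04,0,-0.03],"delta_rot":[0,0.018,0]},{"linear":[-0.055,0,-0.04],"delta_rot":[0,0.026,0]},{"linear":[-0.055,0,-0.04],"delta_rot":[0,0.026,0]}]'
python3 -m jog '[{"linear":[0,0,0],"delta_rot":[0,0,0]},{"linear":[0,0,0],"delta_rot":[0,0,0]},{"linear":[0,0,0],"delta_rot":[0,0,0]},{"linear":[0,0,0],"delta_rot":[0,0,0]},{"linear":[0,0,0],"delta_rot":[0,0,0]},{"linear":[0,0,0],"delta_rot":[0,0,0]}]' -1
python3 -m jog '[{"linear":[0,0,-0.15],"delta_rot":[0,0,0]},{"linear":[0,0,-0.3],"delta_rot":[0,0,0]},{"linear":[0,0,-0.45],"delta_rot":[0,0,0]},{"linear":[0,0,-0.7],"delta_rot":[0,0,0]},{"linear":[0,0,-1],"delta_rot":[0,0,0]},{"linear":[0,0,-1],"delta_rot":[0,0,0]},{"linear":[0,0,-1],"delta_rot":[0,0,0]}]'
python3 -c "
import h; from h import *
print(get_state()['q'].round(1))
im=grab_frame('top')
for o in look('top','die1',20): print(*o.values())
cv2.imwrite('pics/s3.png',cv2.resize(grab_frame('scene')[180:330,100:340],None,fx=3,fy=3))
"
```

```text
clock: 37.85
eef_pos: [633.7, -196.7, 61.3]
tool_rot: [[0.715, -0.417, 0.561], [-0.33, -0.909, -0.255], [0.616, -0.003, -0.787]]
force: [-0.1, -0.4, -5.5]
opening: 35.1
grasp_force: 30.0
clock: 38.45
eef_pos: [634.3, -197.0, 61.7]
tool_rot: [[0.715, -0.417, 0.562], [-0.33, -0.909, -0.255], [0.617, -0.003, -0.787]]
force: [0.8, 0.0, 0.1]
opening: 81.4
grasp_force: 0.0
clock: 39.15
eef_pos: [578.4, -171.6, 140.5]
tool_rot: [[0.714, -0.417, 0.562], [-0.33, -0.909, -0.256], [0.618, -0.003, -0.787]]
force: [0.7, 0.6, -0.7]
opening: 88.1
grasp_force: 0.0
[-28.9  22.9 102.5   9.7  16.7  77.5]
0.96 [280, 109, 298, 149] [744.5 157.7] [114.  45.] 2.5 24 45  [738.9 160.2]
0.87 [396, 157, 413, 176] [ 626.5 -193.2] [45. 57.] -27.4 29 40  [ 624.6 -193. ]
0.83 [462, 183, 484, 202] [ 554.1 -396.1] [49. 69.] -56.9 29 44  [ 551.9 -394.5]
0.71 [428, 171, 451, 193] [ 581.1 -288.5] [63. 51.] 89.7 33 27  [ 584.  -287.4]
```

View pics/s3.png

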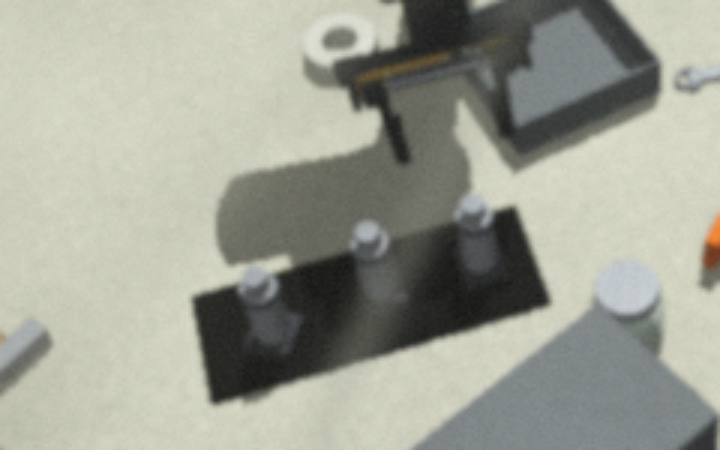

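All three dies stand on the mat, at (265,310), (370,265) and (478,240) in the crop. Now the tray.

```bash
python3 -c "
from h import *
R=tooldown(27.5); to([530,400,200],R); print(get_state()['tool_rot'].T@[-.4,.7,.6])
R=tooldown(207.5); to([530,400,200],R)
"
```

```text
lin [-1.86  -4.995 -2.206] rot [ 0.259  -0.09   -0.7536] n>= 17.0
[-0.1481236  -0.47109903 -0.87528573]
lin [-1.86  -4.995 -2.206] rot [-0.0705 -0.2029  0.2021] n>= 12.0
```

```bash
python3 -m jog '[{"linear":[-0.07,-0.23,-0.44],"delta_rot":[0,0,0]},{"linear":[-0.15,-0.47,-0.88],"delta_rot":[0,0,0]},{"linear":[-0.15,-0.47,-0.88],"delta_rot":[0,0,0]}]'
python3 -m jog '[{"linear":[0,-0.1,-0.1],"delta_rot":[0.016,-0.006,-0.042]},{"linear":[0,-0.2,-0.2],"delta_rot":[0.03,-0.01,-0.084]},{"linear":[0,-0.3,-0.3],"delta_rot":[0.045,-0.015,-0.126]},{"linear":[-0.07,-0.4,-0.4],"delta_rot":[0.06,-0.02,-0.168]},{"linear":[-0.07,-0.5,-0.5],"delta_rot":[0.073,-0.025,-0.21]},{"linear":[-0.07,-0.6,-0.56],"delta_rot":[0.087,-0.03,-0.252]},{"linear":[-0.07,-0.7,-0.56],"delta_rot":[0.1,-0.035,-0.294]},{"linear":[-0.07,-0.86,-0.56],"delta_rot":[0.115,-0.04,-0.336]},{"linear":[-0.07,-0.86,-0.56],"delta_rot":[0.13,-0.045,-0.377]}]'
python3 -c "
from h import *
R=tooldown(27.5); to([530,400,220],R); print(get_state()['q'].round(1))"
```

```text
clock: 39.6
eef_pos: [536.9, -98.8, 202.8]
tool_rot: [[0.714, -0.415, 0.564], [-0.327, -0.91, -0.255], [0.619, -0.003, -0.785]]
force: [0.1, 0.1, -0.7]
opening: 87.6
grasp_force: 0.0
clock: 40.5
eef_pos: [537.9, -5.9, 239.3]
tool_rot: [[0.591, 0.71, 0.384], [0.742, -0.665, 0.087], [0.317, 0.233, -0.919]]
force: [-0.2, -0.7, 0.5]
opening: 88.0
grasp_force: 0.0
lin [ 2.904 -2.8    0.5  ] rot [ 0.1287 -0.0454 -0.3743] n>= 9.0
[-19.   12.1  92.2  14.3  56.6  16. ]
```

```bash
python3 -m jog '[{"linear":[0.2,-0.15,0],"delta_rot":[0.015,-0.005,-0.042]},{"linear":[0.4,-0.3,0],"delta_rot":[0.03,-0.01,-0.084]},{"linear":[0.6,-0.5,0],"delta_rot":[0.045,-0.015,-0.126]},{"linear":[0.8,-0.7,0.1],"delta_rot":[0.06,-0.02,-0.168]},{"linear":[1,-0.95,0.17],"delta_rot":[0.073,-0.025,-0.21]},{"linear":[1,-0.95,0.17],"delta_rot":[0.087,-0.03,-0.252]},{"linear":[1,-0.95,0.17],"delta_rot":[0.1,-0.035,-0.294]},{"linear":[1,-0.95,0.17],"delta_rot":[0.115,-0.04,-0.336]},{"linear":[1,-0.95,0.17],"delta_rot":[0.129,-0.045,-0.374]},{"linear":[1,-0.95,0.17],"delta_rot":[0.129,-0.045,-0.374]}]'
python3 -c "
from h import *
R=tooldown(27.5); to([530,400,220],R); print(get_state()['q'].round(1))"
```

```text
clock: 41.5
eef_pos: [537.2, 132.5, 232.7]
tool_rot: [[-0.457, 0.889, -0.001], [0.889, 0.457, 0.002], [0.002, 0.0, -1.0]]
force: [0.2, -0.9, -1.1]
opening: 87.9
grasp_force: 0.0
lin [2.412 1.158 0.132] rot [ 0.0001 -0.0007 -0.0017] n>= 6.0
[  1.5  22.4  74.4   0.1  83.2 -25.7]
```

```bash
python3 -m jog '[{"linear":[0.4,0.2,0.04],"delta_rot":[0,0,0]},{"linear":[0.8,0.39,0.04],"delta_rot":[0,0,0]},{"linear":[0.8,0.39,0.04],"delta_rot":[0,0,0]}]'
python3 -m jog '[{"linear":[0.4,0.2,0.04],"delta_rot":[0,0,0]},{"linear":[0.8,0.39,0.04],"delta_rot":[0,0,0]},{"linear":[0.8,0.39,0.04],"delta_rot":[0,0,0]}]'
python3 -m jog '[{"linear":[0.4,0.2,0.04],"delta_rot":[0,0,0]},{"linear":[0.8,0.39,0.04],"delta_rot":[0,0,0]},{"linear":[0.8,0.39,0.04],"delta_rot":[0,0,0]},{"linear":[0.8,0.39,0.04],"delta_rot":[0,0,0]}]'
python3 -c "
from h import *
print(get_state()['q'].round(1))
m=camera_model('wrist');im=grab_frame('wrist');cv2.imwrite('pics/w4.png',im);print(m)
for n,z in(('tray',20),('tray_grip',65),('ring1',20),('tray_mat',5)):
  for o in look('wrist',n,z,im): print(n,*o.values())"
```

```text
clock: 41.8
eef_pos: [534.0, 225.0, 229.3]
tool_rot: [[-0.456, 0.89, 0.001], [0.89, 0.456, 0.004], [0.003, 0.003, -1.0]]
force: [0.5, -0.4, 0.4]
opening: 87.9
grasp_force: 0.0
clock: 42.1
eef_pos: [532.3, 313.6, 225.4]
tool_rot: [[-0.456, 0.89, 0.001], [0.89, 0.456, 0.004], [0.003, 0.002, -1.0]]
force: [-0.6, -0.7, -0.6]
opening: 88.3
grasp_force: 0.0
clock: 42.5
eef_pos: [531.4, 398.8, 221.8]
tool_rot: [[-0.454, 0.891, 0.001], [0.891, 0.454, 0.002], [0.001, 0.001, -1.0]]
force: [0.5, -0.4, -0.2]
opening: 88.0
grasp_force: 0.0
[26.7 34.3 55.6  0.1 90.1 -0.3]
{'fx': 317.110945693313, 'fy': 317.110945693313, 'cx': 320.9306813328351, 'cy': 197.30158919732628, 'dist_coeffs': array([-0.02312475,  0.        ,  0.        ,  0.        ,  0.        ]), 'position': array([498.4098487 , 461.62691912, 366.76780655]), 'rotation': array([[ 0.8912879 ,  0.43571752,  0.1255234 ],
       [ 0.45343653, -0.85712007, -0.24441868],
       [ 0.00109113,  0.27476431, -0.96151099]])}
tray 0.92 [126, 96, 338, 247] [449.2 353.8] [223. 166.] 27.3 129 164 [150. 147. 146.] [434.1 351.7]
tray_grip 0.58 [125, 95, 337, 246] [455.6 366.7] [196. 147.] 27.2 113 144 [149. 146. 146.] [443.8 365.5]
ring1 0.76 [224, 175, 280, 231] [476.2 328.6] [63. 57.] 70.5 42 41 [ 55. 112. 140.] [475.4 329.3]
ring1 0.69 [219, 110, 276, 167] [441.9 396.5] [59. 59.] -65.4 40 44 [ 55. 115. 145.] [440.8 397.3]
tray_mat 0.56 [111, 76, 295, 247] [412.7 344.2] [199. 197.] 26.7 200 196 [ 78. 115. 151.] [379.  369.7]
```

View pics/w4.png

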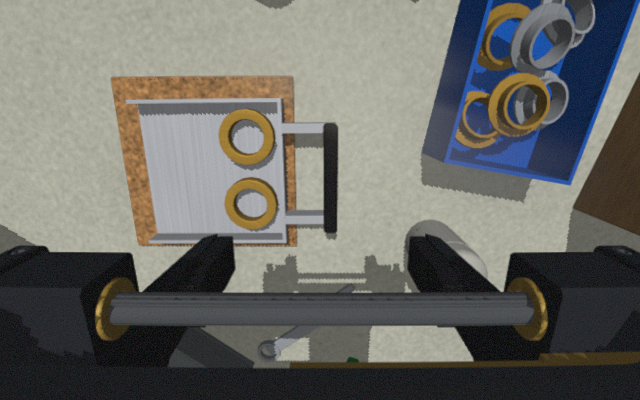

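The wrist view shows the tray with two brass rings at (248,138) and (251,203). The grip bar's centre is at about (330,178), and it runs from y=124 to y=233.

```bash
python3 -c "
from h import *
m=camera_model('wrist')
w=p2w(m,[(330.5,178),(330.5,125),(331,231)],65);print(w)
d=w[1]-w[2];print(np.degrees(np.arctan2(d[1],d[0]))-90)
R=tooldown(27.2); x=w[0].copy(); x[2]=150; to(x,R); x[2]=35; to(x,R)
"
```

```text
[[537.72343436 405.56074421  65.        ]
 [514.44173999 450.52319982  65.        ]
 [563.73509717 356.46868892  65.        ]]
27.658741103360995
lin [0.039 0.088 0.731] rot [ 0.0008 -0.0003 -0.0013] n>= 2.0
lin [0.038 0.085 1.881] rot [ 0.0008 -0.0003 -0.0013] n>= 4.0
```

```bash
python3 -m jog '[{"linear":[0.04,0.086,0.2],"delta_rot":[0,0,0]},{"linear":[0.04,0.086,0.4],"delta_rot":[0,0,0]},{"linear":[0.04,0.086,0.6],"delta_rot":[0,0,0]},{"linear":[0.04,0.086,0.8],"delta_rot":[0,0,0]},{"linear":[0.04,0.086,0.95],"delta_rot":[0,0,0]},{"linear":[0.04,0.086,0.95],"delta_rot":[0,0,0]}]' 0
python3 -m jog '[{"linear":[0,0,0.2],"delta_rot":[0,0,0]},{"linear":[0,0,0.4],"delta_rot":[0,0,0]},{"linear":[0,0,0.6],"delta_rot":[0,0,0]},{"linear":[0,0,0.75],"delta_rot":[0,0,0]},{"linear":[0,0,0.85],"delta_rot":[0,0,0]},{"linear":[0,0,0.93],"delta_rot":[0,0,0]},{"linear":[0,0,0.93],"delta_rot":[0,0,0]}]'
python3 -m jog '[{"linear":[0,0,0],"delta_rot":[0,0,0]},{"linear":[0,0,0],"delta_rot":[0,0,0]},{"linear":[0,0,0],"delta_rot":[0,0,0]},{"linear":[0,0,0],"delta_rot":[0,0,0]},{"linear":[0,0,0],"delta_rot":[0,0,0]},{"linear":[0,0,0],"delta_rot":[0,0,0]}]' 1
```

```text
clock: 43.35
eef_pos: [536.5, 405.8, 126.0]
tool_rot: [[-0.454, 0.891, -0.002], [0.891, 0.454, 0.0], [0.001, -0.002, -1.0]]
force: [-0.3, 0.3, 0.4]
opening: 44.9
grasp_force: 0.0
clock: 44.05
eef_pos: [537.1, 406.8, 34.6]
tool_rot: [[-0.455, 0.89, 0.001], [0.89, 0.455, 0.001], [0.001, 0.002, -1.0]]
force: [0.9, 0.4, 0.2]
opening: 44.1
grasp_force: 0.0
clock: 44.65
eef_pos: [537.3, 407.2, 35.3]
tool_rot: [[-0.455, 0.89, 0.002], [0.89, 0.455, 0.002], [0.001, 0.003, -1.0]]
force: [-0.1, 0.3, 3.5]
opening: 13.8
grasp_force: 30.0
```

```bash
python3 -m jog '[{"linear":[0,0,-0.05],"delta_rot":[0,0,0]},{"linear":[0,0,-0.1],"delta_rot":[0,0,0]},{"linear":[0,0,-0.2],"delta_rot":[0,0,0]},{"linear":[0,0,-0.3],"delta_rot":[0,0,0]},{"linear":[0,0,-0.4],"delta_rot":[0,0,0]},{"linear":[0,0,-0.5],"delta_rot":[0,0,0]},{"linear":[0,0,-0.6],"delta_rot":[0,0,0]},{"linear":[0,0,-0.6],"delta_rot":[0,0,0]}]'
python3 -c "
from h import *
im=grab_frame('wrist');cv2.imwrite('pics/w5.png',im);print(get_state()['torque'])
"
```

```text
clock: 45.45
eef_pos: [537.6, 407.3, 96.8]
tool_rot: [[-0.455, 0.89, 0.004], [0.89, 0.455, 0.003], [0.001, 0.005, -1.0]]
force: [0.0, 1.0, -3.6]
opening: 14.1
grasp_force: 30.0
[ 0.11874577 -0.37124096  0.01628366]
```

View pics/w5.png

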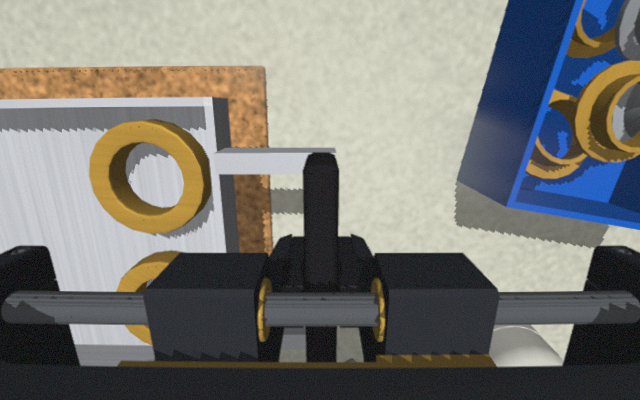

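The tray hangs level, with both rings at its grip end (near (150,175) and partly hidden at (150,290)). Next I'll carry it to the bin.

```bash
python3 -m jog '[{"linear":[0,0,-0.15],"delta_rot":[0,0,0]},{"linear":[0,0,-0.3],"delta_rot":[0,0,0]},{"linear":[0,0,-0.45],"delta_rot":[0,0,0]},{"linear":[0,0,-0.6],"delta_rot":[0,0,0]},{"linear":[0,0,-0.7],"delta_rot":[0,0,0]},{"linear":[0,0,-0.7],"delta_rot":[0,0,0]}]'
python3 -c "
from h import *
print(get_state()['q'].round(1))
to([560,220,170],tooldown(14)); to([660,60,170],tooldown(0)); b=np.array([468,37.]);
"
```

```text
clock: 46.1
eef_pos: [537.2, 407.0, 165.9]
tool_rot: [[-0.455, 0.89, 0.003], [0.89, 0.455, 0.003], [0.001, 0.004, -1.0]]
force: [0.6, -0.0, -3.1]
opening: 14.0
grasp_force: 30.0
[27.1 37.3 59.1  0.  83.4 -0. ]
lin [-1.769 -0.649 -0.045] rot [ 0.0013 -0.0004  0.0727] n>= 4.0
lin [-3.648 -0.487 -0.046] rot [ 0.0012 -0.0006  0.1505] n>= 8.0
```

```bash
python3 -m jog '[{"linear":[-0.05,-0.02,0],"delta_rot":[0,0,0.002]},{"linear":[-0.12,-0.05,0],"delta_rot":[0,0,0.005]},{"linear":[-0.22,-0.08,0],"delta_rot":[0,0,0.009]},{"linear":[-0.34,-0.12,0],"delta_rot":[0,0,0.013]},{"linear":[-0.46,-0.17,0],"delta_rot":[0,0,0.018]},{"linear":[-0.58,-0.21,0],"delta_rot":[0,0,0.023]},{"linear":[-0.7,-0.26,0],"delta_rot":[0,0,0.028]},{"linear":[-0.8,-0.3,0],"delta_rot":[0,0,0.032]},{"linear":[-0.9,-0.33,0],"delta_rot":[0,0,0.036]}]'
python3 -m jog '[{"linear":[-0.12,-0.03,0],"delta_rot":[0,0,0.005]},{"linear":[-0.24,-0.06,0],"delta_rot":[0,0,0.01]},{"linear":[-0.36,-0.09,0],"delta_rot":[0,0,0.015]},{"linear":[-0.48,-0.12,0],"delta_rot":[0,0,0.02]},{"linear":[-0.6,-0.15,0],"delta_rot":[0,0,0.025]},{"linear":[-0.7,-0.18,0],"delta_rot":[0,0,0.03]},{"linear":[-0.8,-0.2,0],"delta_rot":[0,0,0.034]},{"linear":[-0.9,-0.22,0],"delta_rot":[0,0,0.038]}]'
python3 -c "
from h import *
print(get_state()['q'].round(1))
to([650,60,170],tooldown(0)); to([700,38,120],tooldown(0))
"
```

```text
clock: 47.0
eef_pos: [548.6, 310.7, 164.8]
tool_rot: [[-0.351, 0.936, 0.002], [0.936, 0.351, 0.002], [0.001, 0.002, -1.0]]
force: [1.2, 0.2, -3.6]
opening: 13.6
grasp_force: 30.1
clock: 47.8
eef_pos: [559.7, 218.9, 164.6]
tool_rot: [[-0.237, 0.972, 0.002], [0.972, 0.237, 0.002], [0.001, 0.002, -1.0]]
force: [-0.4, -0.1, -3.4]
opening: 13.6
grasp_force: 30.1
[10.1 30.2 72.8  0.1 76.8 -3.7]
lin [-1.758  0.501 -0.055] rot [ 0.0006 -0.0005  0.0762] n>= 4.0
lin [-2.091  0.933  0.445] rot [ 0.0006 -0.0005  0.0762] n>= 5.0
```

```bash
python3 -m jog '[{"linear":[-0.1,0.03,0],"delta_rot":[0,0,0.004]},{"linear":[-0.2,0.08,0],"delta_rot":[0,0,0.009]},{"linear":[-0.32,0.13,0],"delta_rot":[0,0,0.013]},{"linear":[-0.44,0.18,0],"delta_rot":[0,0,0.018]},{"linear":[-0.56,0.23,0],"delta_rot":[0,0,0.023]},{"linear":[-0.68,0.28,0],"delta_rot":[0,0,0.028]},{"linear":[-0.8,0.33,0],"delta_rot":[0,0,0.033]},{"linear":[-0.92,0.38,0],"delta_rot":[0,0,0.038]}]'
python3 -m jog '[{"linear":[-0.12,0.04,0.02],"delta_rot":[0,0,0.004]},{"linear":[-0.24,0.1,0.05],"delta_rot":[0,0,0.009]},{"linear":[-0.36,0.16,0.1],"delta_rot":[0,0,0.013]},{"linear":[-0.48,0.22,0.15],"delta_rot":[0,0,0.018]},{"linear":[-0.6,0.28,0.2],"delta_rot":[0,0,0.023]},{"linear":[-0.72,0.34,0.26],"delta_rot":[0,0,0.028]},{"linear":[-0.84,0.38,0.32],"delta_rot":[0,0,0.033]},{"linear":[-0.95,0.42,0.38],"delta_rot":[0,0,0.038]},{"linear":[-1,0.44,0.42],"delta_rot":[0,0,0.038]},{"linear":[-1,0.44,0.42],"delta_rot":[0,0,0.038]}]'
python3 -c "
from h import *
s=get_state();print(s['q'].round(1))
def pour(th,lip=(493,38,82)):
    t=np.radians(th);c,q=np.cos(t),np.sin(t)
    return np.array(lip)+[210*c-26*q,0,210*q+26*c],Ro.from_rotvec([0,-t,0]).as_matrix()@tooldown(0)
for th in(0,15,30,42,48): 
    p,R=pour(th); print(th,p.round(0)); to(p,R)
im=grab_frame('top');cv2.imwrite('pics/t5.png',im[80:280,100:500].repeat(2,0).repeat(2,1))
"
```

```text
clock: 48.6
eef_pos: [619.1, 138.5, 164.5]
tool_rot: [[-0.119, 0.993, 0.002], [0.993, 0.119, 0.002], [0.002, 0.002, -1.0]]
force: [-0.5, 0.3, -2.3]
opening: 14.0
grasp_force: 30.1
clock: 49.6
eef_pos: [674.2, 44.8, 121.6]
tool_rot: [[-0.001, 1.0, 0.0], [1.0, 0.001, 0.002], [0.002, 0.0, -1.0]]
force: [-0.3, -0.8, -3.6]
opening: 13.5
grasp_force: 30.1
[-6.3 39.6 62.1  0.1 78.3 -6.3]
0 [703.  38. 108.]
lin [-0.068  0.288  0.136] rot [ 0.0001 -0.0006  0.0002] n>= 1.0
15 [689.  38. 161.]
lin [-0.067  0.149 -0.399] rot [-0.0832 -0.0006  0.0002] n>= 2.0
30 [662.  38. 210.]
lin [-0.066 -0.123 -0.88 ] rot [-1.666e-01 -7.000e-04  1.000e-04] n>= 4.0
42 [632.  38. 242.]
lin [-0.065 -0.425 -1.203] rot [-0.2332 -0.0007  0.    ] n>= 5.0
48 [614.  38. 255.]
lin [-0.065 -0.6   -1.339] rot [-0.2666 -0.0007 -0.    ] n>= 6.0
```

View pics/t5.png

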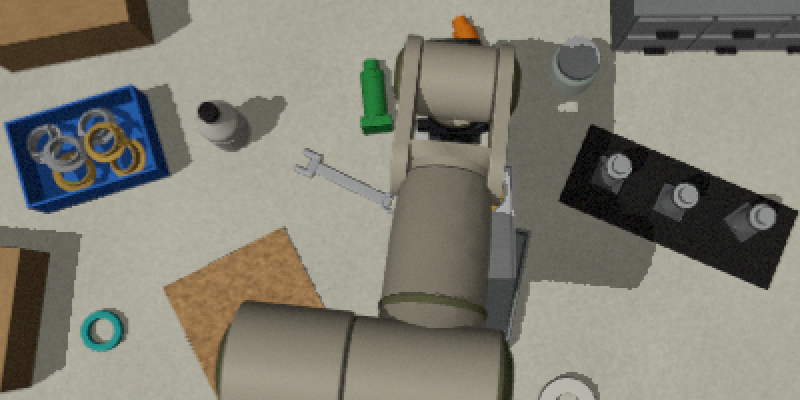

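The three dies still stand on the mat, at (615,170), (680,195) and (755,222) in the crop. The arm hides the tray over the bin. I'll tilt about the lip.

```bash
python3 -m jog '[{"linear":[-0.03,0.1,0],"delta_rot":[0,0,0]},{"linear":[-0.06,0.2,0],"delta_rot":[0,0,0]},{"linear":[-0.07,0.22,-0.13],"delta_rot":[-0.028,0,0]},{"linear":[-0.07,0.19,-0.27],"delta_rot":[-0.056,0,0]},{"linear":[-0.07,0.15,-0.4],"delta_rot":[-0.083,0,0]},{"linear":[-0.07,0.09,-0.5],"delta_rot":[-0.104,0,0]},{"linear":[-0.07,0.01,-0.66],"delta_rot":[-0.13,0,0]},{"linear":[-0.07,-0.06,-0.77],"delta_rot":[-0.148,0,0]},{"linear":[-0.07,-0.12,-0.88],"delta_rot":[-0.167,0,0]},{"linear":[-0.07,-0.12,-0.88],"delta_rot":[-0.167,0,0]}]'
python3 -c "
from h import *
s=get_state();print(s['q'].round(1))
def pour(th,lip=(493,38,82)):
    t=np.radians(th);c,q=np.cos(t),np.sin(t)
    return np.array(lip)+[210*c-26*q,0,210*q+26*c],Ro.from_rotvec([0,-t,0]).as_matrix()@tooldown(0)
for th in(0,30,42,48): 
    p,R=pour(th); print(th,p.round(0)); to(p,R)
cv2.imwrite('pics/s5.png',grab_frame('scene')[100:300,150:450].repeat(2,0).repeat(2,1))
"
```

```text
clock: 50.65
eef_pos: [660.7, 39.2, 212.0]
tool_rot: [[-0.002, 0.864, 0.503], [1.0, 0.001, 0.003], [0.002, 0.503, -0.864]]
force: [-0.4, -0.4, -3.5]
opening: 13.4
grasp_force: 30.0
[ -8.5  23.5  82.4   6.4  44.4 -12. ]
0 [703.  38. 108.]
lin [-0.015 -0.158  1.111] rot [ 0.1679 -0.0008  0.0006] n>= 4.0
30 [662.  38. 210.]
lin [-0.012 -0.002  0.027] rot [ 0.0013 -0.0009  0.0004] n>= 1.0
42 [632.  38. 242.]
lin [-0.01  -0.1   -0.404] rot [-0.0654 -0.0009  0.0003] n>= 2.0
48 [614.  38. 255.]
lin [-0.01  -0.183 -0.61 ] rot [-0.0987 -0.0009  0.0003] n>= 3.0
```

View pics/s5.png

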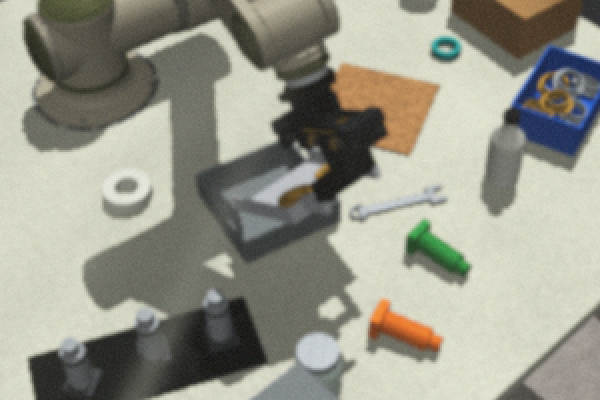

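The tray is tilted 30° over the bin with a ring still on it, near (295,195). I'll tilt further.

```bash
python3 -m jog '[{"linear":[0,-0.02,-0.1],"delta_rot":[-0.016,0,0]},{"linear":[0,-0.05,-0.2],"delta_rot":[-0.033,0,0]},{"linear":[0,-0.075,-0.3],"delta_rot":[-0.05,0,0]},{"linear":[0,-0.1,-0.4],"delta_rot":[-0.065,0,0]},{"linear":[0,-0.14,-0.5],"delta_rot":[-0.082,0,0]},{"linear":[0,-0.18,-0.61],"delta_rot":[-0.098,0,0]},{"linear":[0,-0.18,-0.61],"delta_rot":[-0.098,0,0]},{"linear":[0,-0.18,-0.61],"delta_rot":[-0.098,0,0]},{"linear":[0,-0.18,-0.61],"delta_rot":[-0.098,0,0]}]'
python3 -c "
from h import *
s=get_state();print(s['q'].round(1))
cv2.imwrite('pics/s6.png',cv2.resize(grab_frame('scene')[140:260,220:380],None,fx=4,fy=4))
for o in look('scene','ring1',60): print(*o.values())
"
```

```text
clock: 51.6
eef_pos: [616.7, 38.2, 254.0]
tool_rot: [[-0.002, 0.673, 0.74], [1.0, -0.0, 0.003], [0.002, 0.74, -0.673]]
force: [-0.2, 0.8, -2.4]
opening: 14.0
grasp_force: 30.0
[-10.8  14.2  98.1  22.2  21.9 -28. ]
0.59 [252, 243, 269, 274] [ 622.2 -191. ] [ 46. 110.] -27.6 42 31  [ 627.3 -191.9]
0.58 [260, 190, 274, 204] [445.4 -22.3] [41. 70.] -62.6 22 34  [441.9 -19.8]
0.45 [274, 182, 285, 195] [433.2  34.8] [17. 61.] -33.0 34 34  [441.9  46.8]
```

View pics/s6.png

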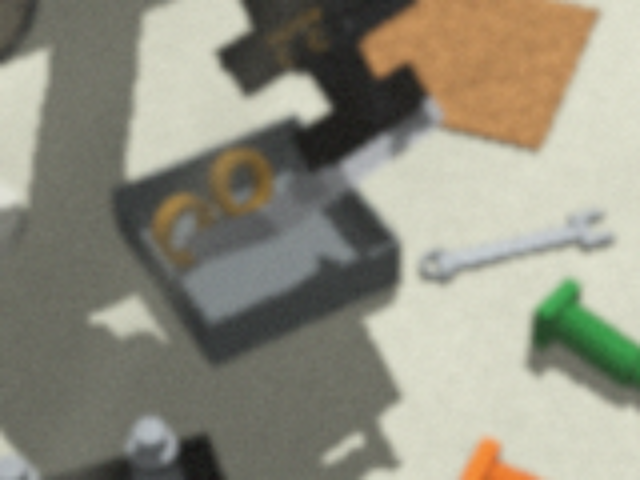

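Both rings lie in the bin, at (240,180) and (180,230) in the crop, and the tray is empty. I'll level it and carry it back.

```bash
python3 -m jog '[{"linear":[0,0.1,-0.1],"delta_rot":[0,0,0]},{"linear":[0,0.25,-0.22],"delta_rot":[0.03,0,0]},{"linear":[0,0.25,-0.22],"delta_rot":[0.07,0,0]},{"linear":[0,0.25,-0.22],"delta_rot":[0.11,0,0]},{"linear":[0,0.25,-0.22],"delta_rot":[0.15,0,0]},{"linear":[0,0.25,-0.22],"delta_rot":[0.19,0,0]},{"linear":[0,0.25,-0.22],"delta_rot":[0.23,0,0]},{"linear":[0,0.25,-0.22],"delta_rot":[0.265,0,0]},{"linear":[0,0.25,-0.22],"delta_rot":[0.265,0,0]}]'
python3 -c "
from h import *
s=get_state();print(s['q'].round(1))
to([560,220,200],tooldown(14)); to([537.2,407,170],tooldown(27.2))
"
```

```text
clock: 52.6
eef_pos: [618.3, 37.8, 286.0]
tool_rot: [[-0.001, 1.0, -0.0], [1.0, 0.001, 0.001], [0.001, -0.0, -1.0]]
force: [-0.3, 0.1, -3.5]
opening: 14.1
grasp_force: 30.0
[-7.5 27.6 57.   0.1 95.4 -7.5]
lin [ 1.822 -0.581  0.863] rot [ 0.     -0.0004 -0.0775] n>= 5.0
lin [ 3.691 -0.807  1.165] rot [ 1.000e-04 -4.000e-04 -1.508e-01] n>= 8.0
```

```bash
python3 -m jog '[{"linear":[0.1,-0.03,0.05],"delta_rot":[0,0,-0.004]},{"linear":[0.25,-0.08,0.1],"delta_rot":[0,0,-0.01]},{"linear":[0.42,-0.13,0.2],"delta_rot":[0,0,-0.018]},{"linear":[0.6,-0.19,0.3],"delta_rot":[0,0,-0.026]},{"linear":[0.78,-0.25,0.38],"delta_rot":[0,0,-0.033]},{"linear":[0.91,-0.29,0.43],"delta_rot":[0,0,-0.039]}]'
python3 -m jog '[{"linear":[0.15,-0.03,0.05],"delta_rot":[0,0,-0.006]},{"linear":[0.3,-0.05,0.1],"delta_rot":[0,0,-0.012]},{"linear":[0.45,-0.08,0.2],"delta_rot":[0,0,-0.02]},{"linear":[0.6,-0.11,0.3],"delta_rot":[0,0,-0.026]},{"linear":[0.78,-0.15,0.38],"delta_rot":[0,0,-0.033]},{"linear":[0.91,-0.17,0.43],"delta_rot":[0,0,-0.039]}]'
python3 -c "
from h import *
s=get_state();print(s['q'].round(1))
to([537.2,407,170],tooldown(27.2))
"
```

```text
clock: 53.2
eef_pos: [585.6, 131.3, 244.2]
tool_rot: [[-0.127, 0.992, 0.002], [0.992, 0.127, 0.002], [0.002, 0.003, -1.0]]
force: [0.6, -0.0, -2.4]
opening: 13.5
grasp_force: 30.1
clock: 53.8
eef_pos: [558.4, 218.8, 200.3]
tool_rot: [[-0.246, 0.969, 0.0], [0.969, 0.246, 0.002], [0.002, 0.0, -1.0]]
force: [0.2, 0.3, -2.1]
opening: 13.6
grasp_force: 30.1
[10.1 28.4 69.8  0.1 81.8 -4.2]
lin [1.876 0.258 0.306] rot [ 0.0002 -0.0005 -0.072 ] n>= 4.0
```

```bash
python3 -m jog '[{"linear":[0.15,0.02,0.03],"delta_rot":[0,0,-0.006]},{"linear":[0.3,0.04,0.06],"delta_rot":[0,0,-0.012]},{"linear":[0.45,0.06,0.1],"delta_rot":[0,0,-0.018]},{"linear":[0.6,0.08,0.15],"delta_rot":[0,0,-0.024]},{"linear":[0.78,0.11,0.15],"delta_rot":[0,0,-0.03]},{"linear":[0.93,0.13,0.15],"delta_rot":[0,0,-0.036]}]'
python3 -m jog '[{"linear":[0.15,0.04,0.03],"delta_rot":[0,0,-0.006]},{"linear":[0.3,0.08,0.06],"delta_rot":[0,0,-0.012]},{"linear":[0.45,0.12,0.1],"delta_rot":[0,0,-0.018]},{"linear":[0.6,0.15,0.15],"delta_rot":[0,0,-0.024]},{"linear":[0.78,0.2,0.15],"delta_rot":[0,0,-0.03]},{"linear":[0.93,0.22,0.15],"delta_rot":[0,0,-0.036]},{"linear":[0.93,0.22,0.15],"delta_rot":[0,0,-0.036]},{"linear":[0.93,0.22,0.15],"delta_rot":[0,0,-0.036]}]'
python3 -c "
from h import *
s=get_state();print(s['q'].round(1))
to([535,405,38],tooldown(27.2))
im=grab_frame('wrist');
for o in look('wrist','tray_mat',5,im): print(*o.values())
"
```

```text
clock: 54.4
eef_pos: [549.0, 312.4, 186.7]
tool_rot: [[-0.354, 0.935, 0.002], [0.935, 0.354, 0.002], [0.001, 0.002, -1.0]]
force: [0.1, -0.1, -2.6]
opening: 13.5
grasp_force: 30.1
clock: 55.2
eef_pos: [537.0, 405.6, 171.8]
tool_rot: [[-0.456, 0.89, 0.002], [0.89, 0.456, 0.001], [0.0, 0.002, -1.0]]
force: [0.7, 0.4, -2.9]
opening: 13.9
grasp_force: 30.1
[27.  37.  58.7  0.  84.2 -0.1]
lin [ 0.003 -0.023  1.338] rot [ 0.0006 -0.0001 -0.0005] n>= 3.0
0.61 [70, 74, 286, 256] [384.5 402.5] [199.  67.] 26.8 181 19 [ 77. 115. 152.] [434.8 399.2]
```

Lower the tray to just above contact, then touch down, release and rise.

```bash
python3 -m jog '[{"linear":[0,-0.02,0.1],"delta_rot":[0,0,0]},{"linear":[0,-0.02,0.25],"delta_rot":[0,0,0]},{"linear":[0,-0.02,0.4],"delta_rot":[0,0,0]},{"linear":[0,-0.02,0.55],"delta_rot":[0,0,0]},{"linear":[0,-0.02,0.7],"delta_rot":[0,0,0]},{"linear":[0,-0.02,0.85],"delta_rot":[0,0,0]},{"linear":[0,-0.02,0.95],"delta_rot":[0,0,0]},{"linear":[0,-0.02,0.95],"delta_rot":[0,0,0]}]'
python3 -m jog '[{"linear":[0,0,0.1],"delta_rot":[0,0,0]},{"linear":[0,0,0.2],"delta_rot":[0,0,0]},{"linear":[0,0,0.28],"delta_rot":[0,0,0]},{"linear":[0,0,0.34],"delta_rot":[0,0,0]},{"linear":[0,0,0.38],"delta_rot":[0,0,0]},{"linear":[0,0,0.4],"delta_rot":[0,0,0]},{"linear":[0,0,0.4],"delta_rot":[0,0,0]}]'
```

```text
clock: 56.1
eef_pos: [534.9, 404.2, 75.2]
tool_rot: [[-0.455, 0.891, -0.001], [0.891, 0.455, 0.0], [0.001, -0.001, -1.0]]
force: [0.2, -0.2, -3.2]
opening: 14.0
grasp_force: 30.1
clock: 56.8
eef_pos: [535.5, 405.0, 36.8]
tool_rot: [[-0.455, 0.89, 0.001], [0.89, 0.455, 0.002], [0.001, 0.002, -1.0]]
force: [-0.5, 0.5, -2.7]
opening: 14.0
grasp_force: 30.1
```

```bash
python3 -m jog '[{"linear":[0,0,0.01],"delta_rot":[0,0,0]},{"linear":[0,0,0.02],"delta_rot":[0,0,0]},{"linear":[0,0,0.02],"delta_rot":[0,0,0]}]'
python3 -m jog '[{"linear":[0,0,0],"delta_rot":[0,0,0]},{"linear":[0,0,0],"delta_rot":[0,0,0]},{"linear":[0,0,0],"delta_rot":[0,0,0]},{"linear":[0,0,0],"delta_rot":[0,0,0]},{"linear":[0,0,0],"delta_rot":[0,0,0]}]' 0
python3 -m jog '[{"linear":[0,0,-0.2],"delta_rot":[0,0,0]},{"linear":[0,0,-0.4],"delta_rot":[0,0,0]},{"linear":[0,0,-0.6],"delta_rot":[0,0,0]},{"linear":[0,0,-0.8],"delta_rot":[0,0,0]},{"linear":[0,0,-1],"delta_rot":[0,0,0]},{"linear":[0,0,-1],"delta_rot":[0,0,0]}]'
python3 -m jog '[{"linear":[0,0,-0.4],"delta_rot":[0,0,0]},{"linear":[0.5,0,-0.8],"delta_rot":[0,0,0]},{"linear":[1,0,-0.8],"delta_rot":[0,0,0]},{"linear":[1,0,-0.8],"delta_rot":[0,0,0]},{"linear":[1,0,-0.8],"delta_rot":[0,0,0]}]'
python3 -c "
from h import *
cv2.imwrite('pics/t7.png',grab_frame('top'))
for n,z in(('die1',20),('tray',20),('ring1',13),('tray_mat',5)):
  for o in look('top',n,z): print(n,*o.values())
grab_frame('scene')
for o in look('scene','die1',20): print('scene',*o.values())
"
```

```text
clock: 57.1
eef_pos: [535.7, 405.1, 35.3]
tool_rot: [[-0.455, 0.89, 0.002], [0.89, 0.455, 0.002], [0.001, 0.003, -1.0]]
force: [0.5, 0.5, -0.9]
opening: 13.3
grasp_force: 30.0
clock: 57.6
eef_pos: [535.5, 404.9, 35.0]
tool_rot: [[-0.455, 0.89, 0.002], [0.89, 0.455, 0.002], [0.001, 0.002, -1.0]]
force: [-0.1, -0.3, -0.5]
opening: 43.8
grasp_force: 0.0
clock: 58.2
eef_pos: [536.3, 405.3, 137.8]
tool_rot: [[-0.455, 0.89, 0.006], [0.89, 0.455, 0.004], [0.001, 0.008, -1.0]]
force: [-0.0, -0.2, -0.0]
opening: 44.0
grasp_force: 0.0
clock: 58.7
eef_pos: [488.5, 494.9, 213.6]
tool_rot: [[-0.458, 0.889, 0.0], [0.889, 0.458, 0.001], [0.001, 0.001, -1.0]]
force: [0.1, -0.6, -0.5]
opening: 43.9
grasp_force: 0.0
die1 0.78 [277, 108, 297, 148] [744.4 157.8] [114.  45.] 2.5 24 45  [738.3 160.9]
die1 0.75 [462, 181, 484, 201] [ 553.9 -397.1] [47. 68.] -58.1 32 44  [ 551.4 -395.4]
die1 0.68 [428, 171, 450, 192] [ 581.2 -286.9] [60. 52.] 88.4 33 27  [ 582.7 -286.3]
die1 0.63 [398, 154, 413, 174] [ 627.6 -194.3] [51. 61.] -23.9 29 43  [ 626.  -193.7]
die1 0.61 [325, 87, 351, 126] [814.    7.4] [114.  50.] 17.6 23 48  [806.9   8.7]
tray 0.8 [186, 185, 263, 272] [451.7 355. ] [226. 164.] 26.2 118 161  [435.5 347.6]
ring1 0.71 [314, 231, 332, 248] [415.5  56.9] [59. 54.] 44.9 38 42  [414.4  57.2]
ring1 0.5 [333, 225, 355, 235] [437.8  -9. ] [60. 20.] 75.7 16 15  [438.3  -8.4]
tray_mat 0.72 [185, 195, 273, 283] [414.1 341.1] [202. 201.] 26.6 200 198  [394.  334.1]
scene 0.81 [254, 245, 270, 276] [ 598.4 -176.1] [ 48. 116.] -26.7 45 29  [ 604.4 -177.5]
scene 0.73 [219, 258, 235, 287] [ 556.2 -270.9] [ 45. 113.] -26.8 45 31  [ 561.1 -274.6]
scene 0.6 [354, 208, 385, 240] [736.7 155.2] [ 69. 125.] -7.1 36 54  [735.3 162.2]
```

View pics/t7.png

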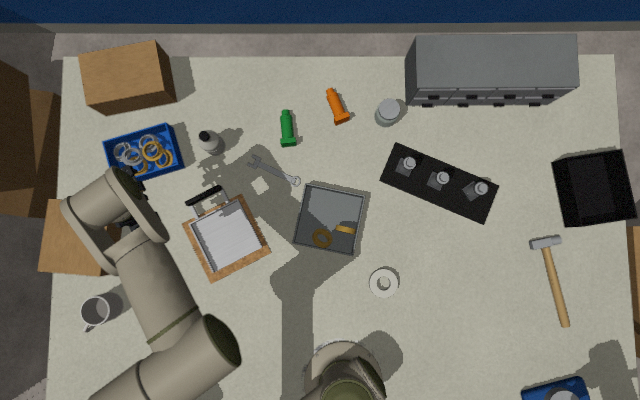

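The top view shows three dies upright on the mat, at (408,163), (441,178) and (480,188). The empty tray is on its cork mat at (225,237). Both rings are in the bin: one flat at (322,239), one on edge at (344,229). The bottle, jar and wrench haven't moved. Handing in.

```bash
python3 -c "
from cell import *
print(finish_job())"
```

```text
the job is handed in; nothing more can be done
None
```

The job is handed in, though the result wasn't reported back: in the last pictures all three dies stand upright on the rubber mat, both brass rings are in the bin (one on its edge), the empty tray is back on its cork mat, and the bottle, jar and wrench are where they started.

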